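Hold the whetstone in the corner of its sharpening board

ROBOT

A 6-joint arm with a two-finger parallel gripper is mounted at the origin on a cart in front of the work surface, level with it; the furniture and walls round the work are solid. World frame = base frame: x ahead of the robot, y to its left, z up, the work surface at z = 0. Lengths are in m, angles in rad, forces in N, time in s.
With the tool pointing down it reaches from about 0.4 to 0.925 m from the base axis. Payload 12.5 kg.
Tool frame: the origin (TCP) lies midway between the tips of the shut fingers; the grasp point (between the pads) lies arm.grip_depth behind it (arm.grip_depth is the distance from the TCP to the grasp point, in m); x points along the fingers, z is the direction in which the jaws open and shut, and the axes are right-handed (so a half turn about x gives the same grasp; the last joint's range is limited). The gripper opens to 95 mm and grips with 3 to 60 N. Pads are 20 mm wide; open, the fingers measure 119 mm over their backs; the gripper's body (75 mm by 180 mm) begins 59 mm behind the grasp point.
Start: joints at [1.178, 0.491, 1.559, -0, 1.092, -0.106], TCP at [0.177, 0.599, 0.215] pointing down, gripper open.
Joint ranges: [-3.1, 3.1], [-0.84, 2.19], [0.05, 2.79], [-1.13, 4.28], [0.06, 2.93], [-2.69, 2.69]. Speed limits (rad/s): [2.22, 2.22, 2.79, 3.14, 3.14, 3.14].

INTERFACE

Orientations are given as a 3x3 rotation matrix whose columns are the frame's x, y, z axes.
In Python, from bench import arm gives the robot as it stands. The module is installed in compiled form; this text tells all that it offers.
- The arm moves only by the tool arm_command, never from a script. Its argument "rows" is a list of rows, each an object of numbers: "dx", "dy", "dz": the shift along the tool's x, y, z in mm; "ax", "ay", "az": the turn, a rotation vector about the tool's x, y, z in degrees. In form: [{"dx": .., "dy": .., "dz": .., "ax": .., "ay": .., "az": ..}, ...]. A call has 1 to 5 rows; each row shifts and turns the pose as measured when the row begins, along the tool's axes as they then stand; what a row does not reach is not made up. A row lasts 1/12 s, in which the tool goes at most 41.7 mm and 7.16 degrees, less where a joint would pass 70% of its speed; a pose out of reach is approached as far as the arm can. A call with a gripper value outside its range is refused whole. "fingers" is the finger opening in mm, from 0 to 95.1, set as the call begins (left out, the last holds). The fingers move at their own pace and stop on an object; the grip force is fixed at half the most. Time passes only in rows, so rows that do not move let the fingers close. It gives the time, the measured TCP pose, the force and the opening at its end, in the units of the state.
- arm.sense(): the state, without advancing time (a new reading comes with each control period).
- arm.grab_frame(name): name is "scene" or "side" or "wrist"; returns a dict with "color" (420x560x3 uint8, red, green, blue), "depth" (420x560 float32, m along the optical axis (not along the pixel's ray), 0 where there is no reading), "vfov" (degrees; the focal length in pixels is half the picture's height over the tangent of half this angle, whatever the lens; pixels are square), "cx", "cy" (the principal point, pixels), "view" (4x4, takes a point from world to camera coordinates). Camera axes: x right, y down, z forward; pixel columns grow to the right and rows downward; lengths in m; the calibration is good to about 2 mm. The wrist camera is an equidistant fisheye: a pixel r from the principal point sees the ray r / f radians off the axis. A picture is of the moment at which its call begins.
- arm.close_job(): hands the job in, once; it reports no verdict.
Trained networks look in a picture, given as the dict that the camera call returned (one of the last four; its "shot" number tells which), for a name from the list of things; names that differ only in an ending like _2 or _b are one class to them, and where a whole thing is asked for, a point or a joint stands for the part that bears it (a point fixed in the world has none). Each returns a list of dicts, best first, with "confidence" (0 to 1); they miss things now and then, are a little off and sometimes report something else, mostly with a low value. They report only what shows in the picture. A call takes as long as a camera call. They do not tell look-alikes from the thing itself.
- arm.recognise(picture, name): "centre" ([row, column] as shares, 0 to 1, of the picture: columns of its width, rows of its height, amid what is visible of it).
- arm.landmark_of(picture, name): "centre" ([row, column] as shares, 0 to 1, of the picture: columns of its width, rows of its height: a listed point, or the origin of a listed thing).
The state is a dict: "time_s": time; "joint_pos": joint angles; "qd": joint speeds; "joint_efforts": joint torques, N m; "tool_pos": TCP position; "eef_rot": TCP orientation; "wrist_force": force on the tool from outside, world axes, zero at the start; "wrist_torque": the same for the moment, N m; "opening": finger opening in m.
Only numpy, scipy, OpenCV 4.12 (cv2) and the standard library are available. Lean on these libraries where they do the work, as an engineer would, in place of code of your own. Each camera call takes 0.05 s, during which the arm holds its last target.

TASK

Somebody parked the roll of tape on the stop pin of the sharpening board: slide it up off the pin and leave it lying flat on the worktop, off the board. Then take the whetstone, lay it flat on the board with its long side along the low metal rail, and press it snugly into the corner so that one long side bears on the rail and one short end bears on the pin, and finish while still holding it pressed against both (I will fit the clamp; do not let go). Leave everything else where it stands.

Things in the scene. Friction and masses are not known exactly. Their poses are not given: they have to be found in the camera images.
- board: sharpening board, fixed to the worktop: light wooden slab 110 (x) x 220 (y) x 18 mm; it stands either on the left or on the right of the work area, the whetstone on the other side. Origin: centre of the underside, on the worktop; x across the board from its free long edge (near the robot) towards the rail, y along the board towards the pin, z up; turned up to 0.2 rad
- rail: low straight aluminium stop rail fixed on the board along its far long edge: 16 (board x) x 200 (board y) x 12 mm high. Origin: centre of its underside, at board (43, 0, 18) mm; axes as the board's. The face that the stone bears on is the one towards the board's middle, at board x = +35 mm
- pin: upright round steel stop pin fixed on the board, 14 mm in diameter, 50 mm tall. Origin: centre of its foot, at board (4, 80, 18) mm; it is 31 mm (centre) from the rail's bearing face. The stone's end bears on its side towards the board's middle, at board y = +73 mm
- pin_top (a point): centre of the pin's top, 50 mm above the board's top face
- seat (a point): point on the board's top face where the centre of the whetstone's underside lies when the stone is home against rail and pin: board (10, 8, 18) mm; axes as the board's (+x into the rail, +y into the pin)
- whetstone: the whetstone: plain grey rectangular block of two layers, 50 (x) x 130 (y) x 40 mm high, 0.3 to 0.6 kg, loose on the worktop, flat, turned up to 0.45 rad. Origin: centre of its underside; y along its length, z up. Its ends are alike. On the oiled board and the polished stops it slides with friction about 0.25: resistance may be felt before a stop is reached if it is pressed down hard
- tape_roll: small roll of pale paper tape on a card core: ring 52 mm in outer diameter, hole 24 mm, 25 mm high, about 50 g; at the start it lies flat on the board, threaded on the pin, which stands 25 mm out of it. Origin: centre of its underside; z its axis
- tea_light: bystander: tea light in a metal cup, 38 mm across, 17 mm high, origin at the centre of its underside; leave alone
- teaspoon: bystander: teaspoon lying near the front edge, 138 x 28 x 12 mm, origin at the centre of its underside, x along it; leave alone
- tin: bystander: small food tin, 58 mm across, 72 mm high, origin at the centre of its underside; leave alone
- mug: bystander: white mug, 87 x 118 x 94 mm, origin at the centre of its underside; leave alone
- pepper_mill: bystander: wooden pepper mill, 58 mm across, 170 mm high, origin at the centre of its underside; leave alone
- onion: bystander: red onion, 63 x 59 x 66 mm, origin at the centre of its underside; leave alone
Mind the look-alikes: they are no part of the job. There is more than one size of the tape_roll; the one meant has the size given above.

How it is judged:
On the way, in this order (a step that is already met when the one before it is completed fails the run):
1. the tape roll has been slid up until its underside is above the pin's top (z of tape_roll in the frame of board above 0.068 m), for 0.05 s.
2. the tape roll lies flat on the worktop, off the board, let go and at rest (height (world z) of tape_roll between -0.006 and 0.006 m and angle between tape_roll's own z axis and vertical below 0.12 rad and contact force between each of the arm, the fingers and tape_roll below 0.2 N and linear speed of tape_roll below 0.03 m/s), for 0.2 s.
At the end, for the whole second after the job is handed in: Fingers (over 1 N) hold the stone still, pressed over 1.5 N on rail and on pin, within 4 mm of the seat (x, y, z), level and along the rail within 0.05 rad. The tape roll lies flat (0.12 rad) on the worktop (underside within 6 mm), still, untouched by the robot (all of step 2 and contact force between whetstone and rail above 1.5 N and contact force between whetstone and pin above 1.5 N and contact force between the fingers and whetstone above 1 N and x of whetstone in the frame of seat between -0.004 and 0.004 m and y of whetstone in the frame of seat between -0.004 and 0.004 m and z of whetstone in the frame of seat between -0.004 and 0.004 m and angle between the y axis of whetstone and the y axis of board, either way round below 0.05 rad and angle between whetstone's own z axis and vertical below 0.05 rad and linear speed of whetstone below 0.02 m/s); the arm keeps its last pose, push and grip.
It fails at once if a bystander (tea light, teaspoon, tin, mug, pepper mill, onion) is shifted by more than 3 cm (distance of any of tea_light, teaspoon, tin, mug, pepper_mill, onion from where it was at the start of the episode above 0.03 m).
It also fails if it takes over 67 s, if anything falls off the work surface, if the arm or the gripper's body presses on something with over 40 N, if the wrist force passes 120 N, or if a joint passes its speed limit or range.

## Working session

There is one attempt and no reset: what is moved stays moved. The work goes in short steps, Python scripts to look and compute and a tool call to move; the robot and the scene stay as the last step left them, time stands still between calls to the robot, and variables do not carry over. Pictures are saved under pics/ and viewed, and the job is handed in when it is done.

Besides the shell and the picture viewer there is one more tool, called after "Emit:" as name(argument=value, ...) on one line, values as JSON. arm_command: Moves the arm, as the interface text tells. Its arguments: {"type":"object","properties":{"rows":{"type":"array","items":{"type":"object","properties":{"dx":{"type":"number"},"dy":{"type":"number"},"dz":{"type":"number"},"ax":{"type":"number"},"ay":{"type":"number"},"az":{"type":"number"}}}},"fingers":{"type":"number"}},"required":["rows"]}

```bash
mkdir -p pics
cat > h.py <<'E'
import numpy as np,cv2
from bench import arm
def f(p): return p["color"].shape[0]/2/np.tan(np.radians(p["vfov"])/2)
def cloud(p):
    d=p["depth"];F=f(p);v,u=np.mgrid[:d.shape[0],:d.shape[1]]
    X=np.stack([(u-p["cx"])/F*d,(v-p["cy"])/F*d,d],-1)
    V=np.array(p["view"]);return (X-V[:3,3])@V[:3,:3]
def save(p,n,crop=None,s=1):
    c=p["color"][...,::-1]
    if crop: c=c[crop[0]:crop[1],crop[2]:crop[3]]
    cv2.imwrite("pics/"+n,cv2.resize(np.ascontiguousarray(c),None,fx=s,fy=s,interpolation=cv2.INTER_CUBIC))
E
python3 - <<'E'
from h import *
import pickle
s=arm.sense();print(s, arm.grip_depth)
for n in ["scene","side","wrist"]:
    p=arm.grab_frame(n);save(p,n+"0.png",s=1.4);pickle.dump(p,open(n+"0.pkl","wb"));print(n,p["vfov"],p["cx"],p["cy"],np.array(p["view"]).round(3).tolist())
    for k in ["board","pin","pin_top","seat","whetstone","tape_roll"]:
        try: print(k,[(round(r["centre"][0]*420),round(r["centre"][1]*560),round(r["confidence"],2)) for r in arm.landmark_of(p,k)])
        except Exception as e: print(k,e)
E
```

```text
{'time_s': 0.0, 'joint_pos': array([ 1.17840014e+00,  4.91560887e-01,  1.55945390e+00,  5.94427015e-07,
        1.09172814e+00, -1.05589160e-01]), 'qd': array([ 0.00053235,  0.00107101,  0.0004903 ,  0.00062109,  0.0021355 ,
       -0.00049706]), 'joint_efforts': array([ 1.82728993e-03, -6.12648010e+01, -2.58179176e+01,  6.93833898e-02,
        4.82627889e-02, -1.06901564e-04]), 'tool_pos': array([0.17668091, 0.59924255, 0.2140594 ]), 'eef_rot': array([[-4.40357898e-04, -9.59151924e-01,  2.82891133e-01],
       [-1.06265002e-03,  2.82891449e-01,  9.59151343e-01],
       [-9.99999338e-01,  1.21755601e-04, -1.14381630e-03]]), 'wrist_force': array([0.82656974, 0.73547403, 0.79204956]), 'wrist_torque': array([ 0.00874888,  0.04364468, -0.00933387]), 'opening': 0.09527872262089988} 0.0188
scene 57.6006751992336 277.25383750459133 205.92018553932425 [[-0.697, -0.717, -0.001, 0.285], [-0.377, 0.367, -0.85, 0.353], [0.61, -0.593, -0.526, 0.509], [0.0, 0.0, 0.0, 1.0]]
board [(293, 213, 0.25)]
pin [(318, 190, 0.68)]
pin_top [(298, 184, 0.55)]
seat [(292, 210, 0.85), (298, 180, 0.55)]
whetstone [(231, 334, 0.97)]
tape_roll [(320, 185, 0.68), (224, 286, 0.55)]
side 44.27631367788308 282.6201540020803 218.89153115577167 [[-0.988, -0.156, -0.006, 0.55], [-0.07, 0.473, -0.878, 0.187], [0.14, -0.867, -0.478, 1.102], [0.0, 0.0, 0.0, 1.0]]
board [(308, 302, 0.78), (327, 302, 0.28)]
pin [(325, 299, 0.6)]
pin_top [(305, 301, 0.6)]
seat [(303, 297, 0.91), (189, 322, 0.2)]
whetstone [(229, 321, 0.83)]
tape_roll [(237, 277, 0.75), (325, 298, 0.58), (259, 343, 0.54)]
wrist 65.70646984690485 275.6973239326278 206.53956398479895 [[0.283, 0.959, 0.001, -0.625], [0.932, -0.276, 0.234, -0.027], [0.224, -0.066, -0.972, 0.389], [0.0, 0.0, 0.0, 1.0]]
board []
pin []
pin_top []
seat []
whetstone []
tape_roll []
```

View pics/scene0.png

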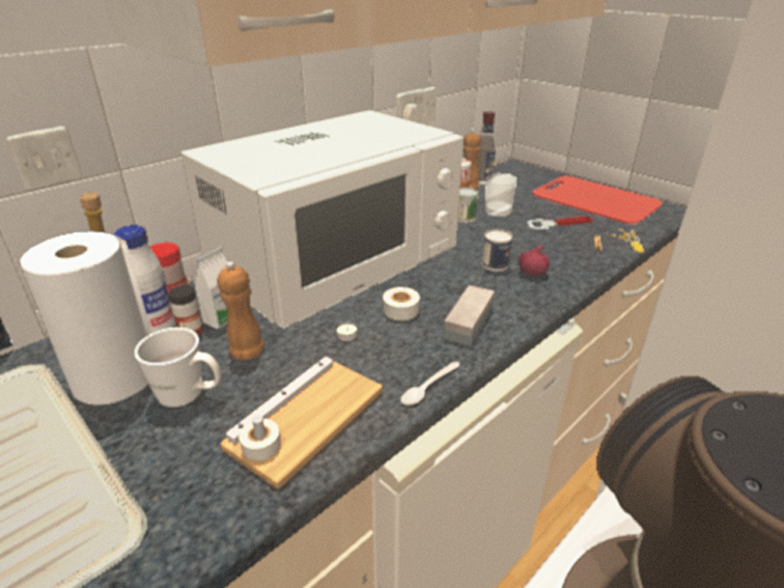

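View pics/side0.png

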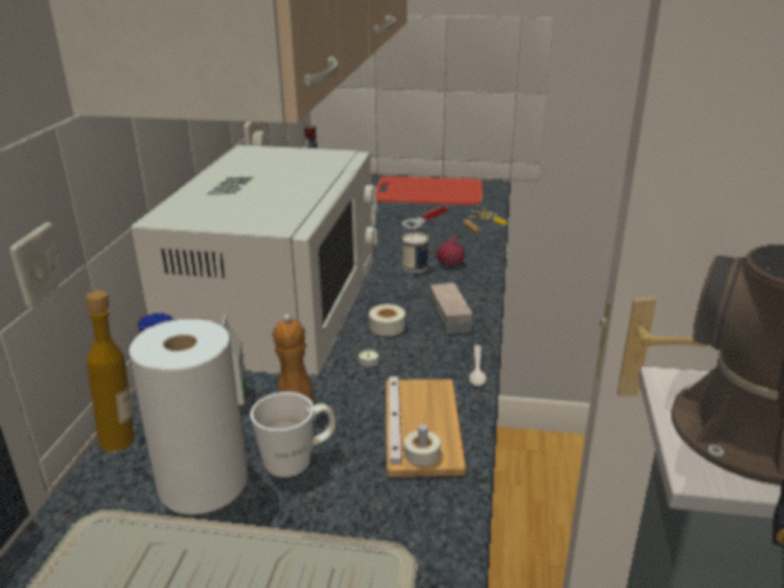

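View pics/wrist0.png

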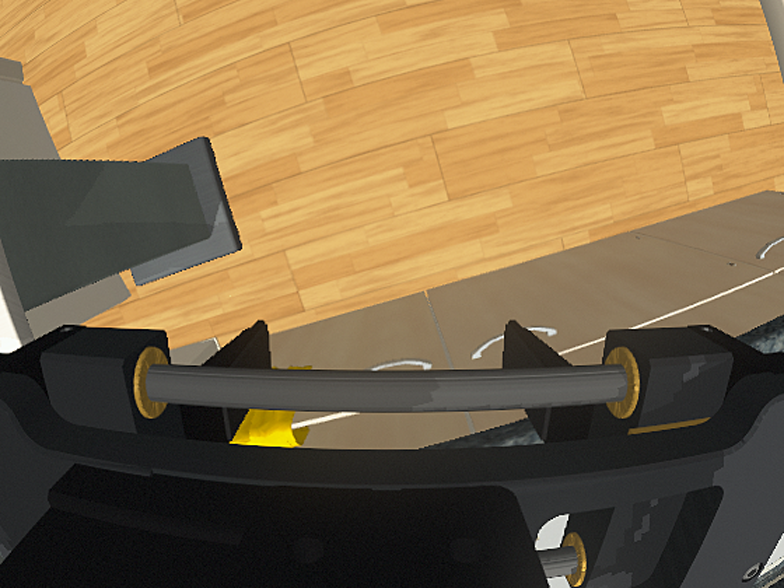

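The scene picture (shown at 1.4x, native pixels in brackets) has the board at lower left, with a roll on the pin at (260,440) [186,314]. A larger roll lies loose at (401,303) [286,217], and the whetstone is at (470,313) [336,224]. The tin is at (497,250), the onion at (534,262), the tea light at (346,331), the mug at (175,365), the mill at (238,310) and the spoon at (430,383).

Candidates for the tape roll are [186,314] on the pin and [286,217] loose and bigger. I choose the one on the pin and will check it in a crop.

Run:
```python
from h import *
import pickle
S=pickle.load(open("scene0.pkl","rb"));D=pickle.load(open("side0.pkl","rb"))
save(S,"crop_tape.png",(250,350,150,290),5)
# topdown heightmap from both clouds, x .3..1.1, y -0.5..0.7 ; 2mm px
for nm,p in (("S",S),("D",D)):
    W=cloud(p);m=p["depth"]>0
    P=W[m];C=p["color"][m]
    k=(P[:,0]>.3)&(P[:,0]<1.0)&(P[:,1]>-.6)&(P[:,1]<.7)&(P[:,2]<.3)&(P[:,2]>-.05)
    P=P[k];C=C[k];o=np.argsort(P[:,2]);P=P[o];C=C[o]
    im=np.zeros((560,800,3),np.uint8)
    r=(560-(P[:,0]-.3)*600).astype(int).clip(0,559);c=((.7-P[:,1])*600).astype(int).clip(0,799)
    for dr in(0,1):
        for dc in (0,1): im[(r-dr).clip(0),(c-dc).clip(0)]=C[:,::-1]
    cv2.imwrite(f"pics/top{nm}.png",im)
    print(nm,len(P))
    # table z
    t=P[(abs(P[:,2])<.012)];print("table z med",np.median(t[:,2]))
    for n,(u,v) in dict(scene=(0,0)).items(): pass
W=cloud(S)
for n,(c,r) in dict(tape=(186,308),pin=(184,300),big=(286,212),stone=(336,212),tin=(355,172),onion=(381,184),tea=(247,234),mug=(124,240),mill=(166,190),spoon=(295,282)).items(): print(n,W[r,c].round(3))
```

```text
S 103693
table z med 0.0008205086071929996
D 97065
table z med 0.0008867798554385155
tape [0.486 0.154 0.05 ]
pin [0.489 0.153 0.067]
big [ 0.618 -0.237  0.02 ]
stone [ 0.507 -0.306  0.04 ]
tin [ 0.575 -0.476  0.07 ]
onion [ 0.506 -0.51   0.045]
tea [ 0.626 -0.107  0.01 ]
mug [0.717 0.155 0.079]
mill [0.706 0.046 0.163]
spoon [ 0.43  -0.073  0.003]
```

View pics/topS.png

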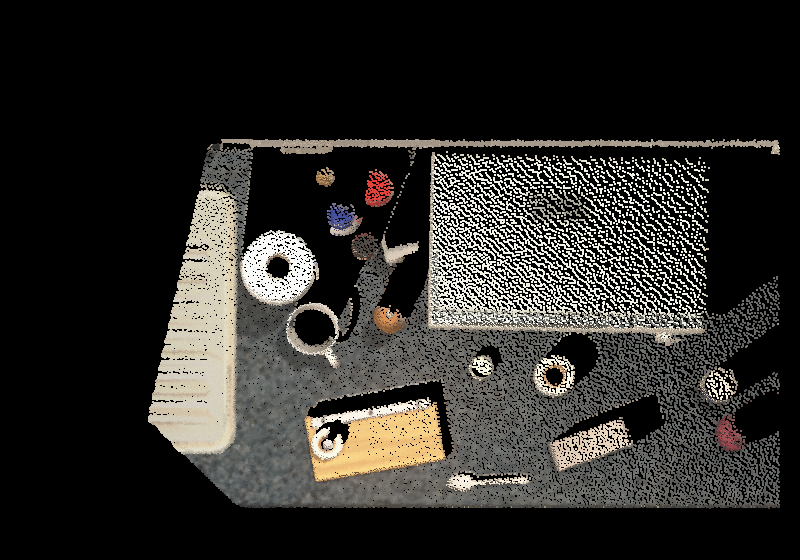

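View pics/crop_tape.png

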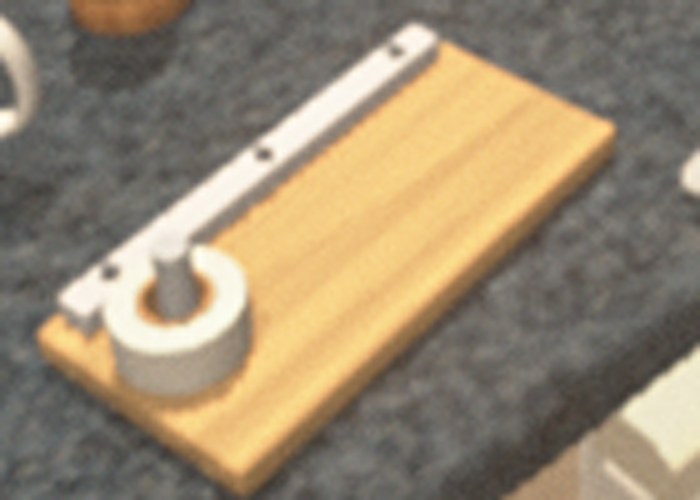

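View pics/topD.png

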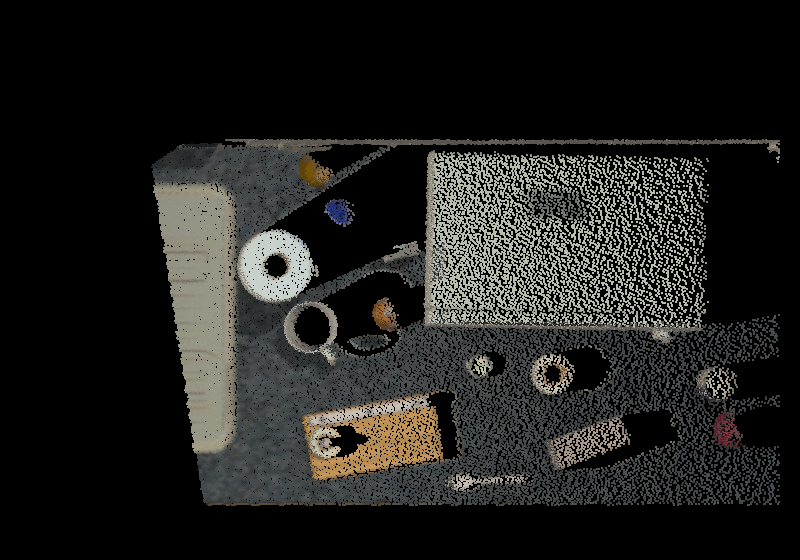

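The crop shows a small ring threaded on the steel pin at crop (180,310). Top-down it measures about 52 mm against about 70 mm for the loose roll, so the choice holds. Next I fit the poses.

Run:
```python
from h import *
import pickle
for nm in ("scene","side"):
    p=pickle.load(open(nm+"0.pkl","rb"));W=cloud(p)[p["depth"]>0]
    def fit(x0,x1,y0,y1,z0,z1,n):
        k=(W[:,0]>x0)&(W[:,0]<x1)&(W[:,1]>y0)&(W[:,1]<y1)&(W[:,2]>z0)&(W[:,2]<z1)
        Q=W[k];
        # denoise: keep pts with neighbours
        from scipy.spatial import cKDTree
        t=cKDTree(Q[:,:2]);c=np.array([len(a) for a in t.query_ball_point(Q[:,:2],.006)]);Q=Q[c>.35*np.median(c)]
        r=cv2.minAreaRect((Q[:,:2]*1000).astype(np.float32))
        print(nm,n,len(Q),np.round(r[0],1),np.round(r[1],1),round(r[2],2),"z",np.median(Q[:,2]).round(4))
        return Q
    fit(.38,.60,-.06,.25,.014,.022,"boardtop")
    fit(.38,.60,-.06,.25,.0275,.033,"rail")
    fit(.42,.56,-.40,-.18,.035,.046,"stone")
    Q=fit(.45,.53,.11,.19,.038,.047,"tapetop")
    Q=fit(.45,.53,.11,.19,.055,.075,"pin")
    fit(.58,.66,-.17,-.05,.006,.03,"tea");fit(.38,.5,-.22,.0,.003,.03,"spoon");fit(.58,.72,-.28,-.19,.01,.05,"big")
```

```text
scene boardtop 3431 [500.5  73.8] [111.5 219.1] 9.64 z 0.0185
scene rail 581 [516.1  78.9] [ 73.  206.4] 9.72 z 0.0305
scene stone 617 [ 491.4 -284.7] [ 50.4 132.1] 20.33 z 0.0404
scene tapetop 412 [490.3 154.3] [50.5 48. ] 66.83 z 0.0429
scene pin 75 [490.7 152.6] [12.3 13.8] 22.89 z 0.0659
scene tea 163 [ 618.9 -103.1] [38.5 39.2] 21.17 z 0.0112
scene spoon 552 [ 454.9 -109.4] [219.5  85.6] 88.52 z 0.0146
scene big 490 [ 633.5 -233.9] [ 88.4 107.3] 88.61 z 0.032
side boardtop 2345 [502.8  77.5] [109.6 222.1] 9.61 z 0.0184
side rail 479 [520.2  84. ] [ 66.6 205.8] 10.1 z 0.0306
side stone 462 [ 494.3 -282.1] [ 51.5 136.5] 20.02 z 0.0404
side tapetop 310 [493.8 159.1] [49.6 50.7] 5.66 z 0.0427
side pin 61 [493.7 157.8] [13.8 12.6] 10.06 z 0.0647
side tea 147 [ 622.4 -100.4] [37.8 40.3] 36.03 z 0.0111
side spoon 336 [ 456.8 -109.6] [219.3  83.7] 89.13 z 0.0156
side big 435 [ 633.6 -234.5] [ 87.8 108.7] 88.28 z 0.0312
```

```bash
cat > pl.py <<'E'
# usage: pl.py x y z heading_deg [maxstep_mm] : prints rows to target
import sys,json
from h import *
from scipy.spatial.transform import Rotation as Ro
x,y,z,h=map(float,sys.argv[1:5]);ms=float(sys.argv[5]) if len(sys.argv)>5 else 40
s=arm.sense();p=np.array(s["tool_pos"])*1000;R=np.array(s["eef_rot"])
a=np.radians(h);c,q=np.cos(a),np.sin(a)
T=np.array([[0,-q,c],[0,c,q],[-1,0,0]]);t=np.array([x,y,z])
rv=Ro.from_matrix(R.T@T).as_rotvec(degrees=True)
n=int(max(np.ceil(np.linalg.norm(t-p)/ms),np.ceil(np.linalg.norm(rv)/7),1))
hd=np.degrees(np.arctan2(R[1,2],R[0,2]))
print("t",round(s["time_s"],2),"pos",p.round(1),"head",hd.round(2),"tilt",np.degrees(np.arccos(-R[2,0])).round(2),"F",np.round(s["wrist_force"],1),"open",round(s["opening"]*1000,1),"n",n)
rows=[]
for i in range(min(n,5)):
    d=R.T@((t-p)/n);rows.append({k:round(float(v),1) for k,v in zip(("dx","dy","dz","ax","ay","az"),[*d,*(rv/n)])})
    R=R@Ro.from_rotvec(rv/n,degrees=True).as_matrix()
print(json.dumps(rows))
E
python3 pl.py 492 155 150 99.65
```

```text
t 1.05 pos [176.8 599.5 214.7] head 73.57 tilt 0.01 F [ 0.9  0.2 -0.6] open 95.3 n 14
[{"dx": 4.6, "dy": -30.6, "dz": -24.1, "ax": -1.9, "ay": 0.0, "az": 0.0}, {"dx": 4.6, "dy": -29.8, "dz": -25.1, "ax": -1.9, "ay": 0.0, "az": 0.0}, {"dx": 4.6, "dy": -28.9, "dz": -26.0, "ax": -1.9, "ay": 0.0, "az": 0.0}, {"dx": 4.6, "dy": -28.1, "dz": -26.9, "ax": -1.9, "ay": 0.0, "az": 0.0}, {"dx": 4.6, "dy": -27.2, "dz": -27.8, "ax": -1.9, "ay": 0.0, "az": 0.0}]
```

Emit:
arm_command(rows=[{"dx": 0, "dy": -31, "dz": -24, "ax": -1.9}, {"dx": 0, "dy": -30, "dz": -25, "ax": -1.9}, {"dx": 0, "dy": -29, "dz": -26, "ax": -1.9}, {"dx": 0, "dy": -28, "dz": -27, "ax": -1.9}, {"dx": 0, "dy": -27, "dz": -28, "ax": -1.9}])

```text
validation failed for argument at $.ro...
```

```bash
python3 pl.py 492 155 150 99.65
```

```text
t 1.05 pos [176.8 599.5 214.7] head 73.57 tilt 0.01 F [ 0.9  0.2 -0.6] open 95.3 n 14
[{"dx": 4.6, "dy": -30.6, "dz": -24.1, "ax": -1.9, "ay": 0.0, "az": 0.0}, {"dx": 4.6, "dy": -29.8, "dz": -25.1, "ax": -1.9, "ay": 0.0, "az": 0.0}, {"dx": 4.6, "dy": -28.9, "dz": -26.0, "ax": -1.9, "ay": 0.0, "az": 0.0}, {"dx": 4.6, "dy": -28.1, "dz": -26.9, "ax": -1.9, "ay": 0.0, "az": 0.0}, {"dx": 4.6, "dy": -27.2, "dz": -27.8, "ax": -1.9, "ay": 0.0, "az": 0.0}]
```

All six keys are needed.

Emit:
arm_command(rows=[{"dx": 0, "dy": -31, "dz": -24, "ax": -2, "ay": 0, "az": 0}, {"dx": 0, "dy": -30, "dz": -25, "ax": -2, "ay": 0, "az": 0}, {"dx": 0, "dy": -29, "dz": -26, "ax": -2, "ay": 0, "az": 0}, {"dx": 0, "dy": -28, "dz": -27, "ax": -2, "ay": 0, "az": 0}, {"dx": 0, "dy": -27, "dz": -28, "ax": -2, "ay": 0, "az": 0}])

```text
time_s: 1.47
tool_pos: [0.2904, 0.4407, 0.2134]
eef_rot: [[0.0, -0.995, 0.096], [0.002, 0.096, 0.995], [-1.0, 0.0, 0.002]]
wrist_force: [1.3, 0.5, -1.0]
opening: 0.0949
```

```bash
python3 pl.py 492 155 150 99.65
```

```text
t 1.47 pos [290.4 440.7 213.4] head 84.47 tilt 0.12 F [ 1.3  0.5 -1. ] open 94.9 n 9
[{"dx": 7.0, "dy": -25.4, "dz": -29.5, "ax": -1.7, "ay": 0.0, "az": 0.0}, {"dx": 7.0, "dy": -24.5, "dz": -30.2, "ax": -1.7, "ay": 0.0, "az": 0.0}, {"dx": 7.0, "dy": -23.6, "dz": -30.9, "ax": -1.7, "ay": 0.0, "az": 0.0}, {"dx": 7.0, "dy": -22.7, "dz": -31.6, "ax": -1.7, "ay": 0.0, "az": 0.0}, {"dx": 7.0, "dy": -21.7, "dz": -32.2, "ax": -1.7, "ay": 0.0, "az": 0.0}]
```

Motion tracks well, so I continue.

Emit:
arm_command(rows=[{"dx": 5, "dy": -25, "dz": -30, "ax": -1.7, "ay": 0, "az": 0}, {"dx": 5, "dy": -24, "dz": -30, "ax": -1.7, "ay": 0, "az": 0}, {"dx": 5, "dy": -24, "dz": -31, "ax": -1.7, "ay": 0, "az": 0}, {"dx": 5, "dy": -23, "dz": -32, "ax": -1.7, "ay": 0, "az": 0}, {"dx": 5, "dy": -22, "dz": -32, "ax": -1.7, "ay": 0, "az": 0}])

```text
time_s: 1.88
tool_pos: [0.4073, 0.2741, 0.1893]
eef_rot: [[0.004, -0.998, -0.062], [0.005, -0.062, 0.998], [-1.0, -0.004, 0.005]]
wrist_force: [0.9, 1.1, -0.5]
opening: 0.0953
```

```bash
python3 pl.py 492 155 150 99.65
```

```text
t 1.88 pos [407.3 274.1 189.3] head 93.54 tilt 0.37 F [ 0.9  1.1 -0.5] open 95.3 n 4
[{"dx": 9.8, "dy": -19.3, "dz": -31.1, "ax": -1.5, "ay": 0.1, "az": 0.1}, {"dx": 9.8, "dy": -18.4, "dz": -31.6, "ax": -1.5, "ay": 0.1, "az": 0.1}, {"dx": 9.8, "dy": -17.6, "dz": -32.0, "ax": -1.5, "ay": 0.1, "az": 0.1}, {"dx": 9.8, "dy": -16.7, "dz": -32.5, "ax": -1.5, "ay": 0.1, "az": 0.1}]
```

Emit:
arm_command(rows=[{"dx": 10, "dy": -19, "dz": -31, "ax": -1.5, "ay": 0.1, "az": 0.1}, {"dx": 10, "dy": -18, "dz": -32, "ax": -1.5, "ay": 0.1, "az": 0.1}, {"dx": 10, "dy": -18, "dz": -32, "ax": -1.5, "ay": 0.1, "az": 0.1}, {"dx": 10, "dy": -17, "dz": -32, "ax": -1.5, "ay": 0.1, "az": 0.1}, {"dx": 0, "dy": 0, "dz": 0, "ax": 0, "ay": 0, "az": 0}])

```text
time_s: 2.3
tool_pos: [0.4991, 0.1439, 0.1482]
eef_rot: [[0.002, -0.986, -0.169], [-0.002, -0.169, 0.986], [-1.0, -0.001, -0.003]]
wrist_force: [-1.2, 0.8, -1.2]
opening: 0.095
```

```bash
python3 pl.py 492 155 80 99.65 25
python3 - <<'E'
from h import *
p=arm.grab_frame("wrist");save(p,"w1.png",s=1.4)
# project predictions
V=np.array(p["view"]);F=p["color"].shape[0]/2/np.tan(np.radians(p["vfov"]/2))
for P in ([.4922,.1552,.068],[.4922,.1552,.018]):
    c=V[:3,:3]@P+V[:3,3];th=np.arctan2(np.hypot(c[0],c[1]),c[2]);r=F*th;u=c[:2]/np.hypot(*c[:2])*r;print(p["cx"]+u[0],p["cy"]+u[1])
print([(r["centre"][0]*420,r["centre"][1]*560,r["confidence"]) for r in arm.landmark_of(p,"pin_top")])
E
```

```text
t 2.3 pos [499.1 143.9 148.2] head 99.72 tilt 0.17 F [-1.2  0.8 -1.2] open 95.0 n 3
[{"dx": 22.7, "dy": 1.7, "dz": 4.1, "ax": 0.0, "ay": -0.0, "az": 0.0}, {"dx": 22.7, "dy": 1.7, "dz": 4.1, "ax": 0.0, "ay": -0.0, "az": 0.0}, {"dx": 22.7, "dy": 1.7, "dz": 4.1, "ax": 0.0, "ay": -0.0, "az": 0.0}]
292.41922553439053 205.64316484035845
289.8841899014265 193.28990707634776
[(211.89, 292.208, 0.68)]
```

View pics/w1.png

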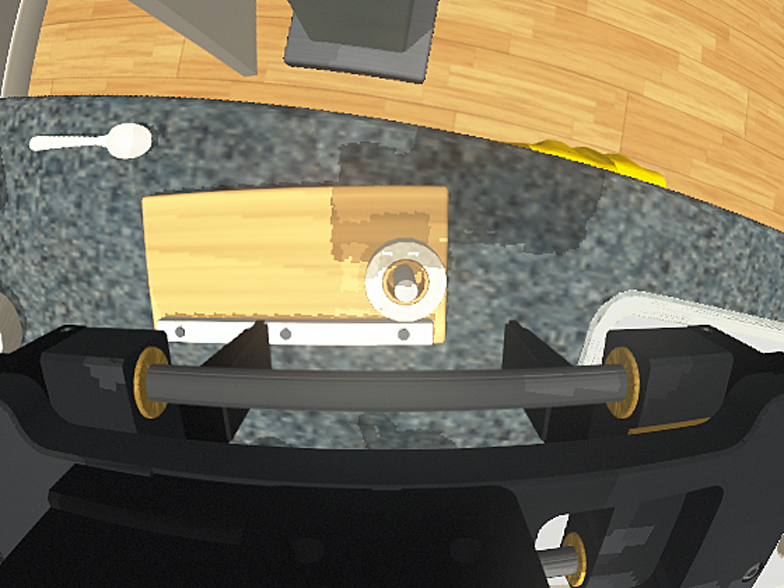

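The wrist view shows the pin top at (405,291) [289,208]; my prediction was [292,206], about 2 mm off. The jaws line up with the board's long axis, so I go down.

Emit:
arm_command(rows=[{"dx": 22, "dy": 2, "dz": 4, "ax": 0, "ay": 0, "az": 0}, {"dx": 22, "dy": 2, "dz": 4, "ax": 0, "ay": 0, "az": 0}, {"dx": 15, "dy": 1, "dz": 3, "ax": 0, "ay": 0, "az": 0}, {"dx": 0, "dy": 0, "dz": 0, "ax": 0, "ay": 0, "az": 0}])

```text
time_s: 2.73
tool_pos: [0.4892, 0.1603, 0.0909]
eef_rot: [[0.006, -0.986, -0.168], [-0.0, -0.168, 0.986], [-1.0, -0.006, -0.001]]
wrist_force: [0.0, 0.7, -0.2]
opening: 0.095
```

```bash
python3 pl.py 492 155 25 99.65 18
```

```text
t 2.73 pos [489.2 160.3  90.9] head 99.68 tilt 0.35 F [ 0.   0.7 -0.2] open 95.0 n 4
[{"dx": 16.5, "dy": -0.4, "dz": -1.4, "ax": 0.0, "ay": -0.0, "az": 0.1}, {"dx": 16.5, "dy": -0.4, "dz": -1.4, "ax": 0.0, "ay": -0.0, "az": 0.1}, {"dx": 16.5, "dy": -0.4, "dz": -1.4, "ax": 0.0, "ay": -0.0, "az": 0.1}, {"dx": 16.5, "dy": -0.5, "dz": -1.4, "ax": 0.0, "ay": -0.0, "az": 0.1}]
```

Emit:
arm_command(rows=[{"dx": 17, "dy": 0, "dz": -1, "ax": 0, "ay": 0, "az": 0}, {"dx": 17, "dy": 0, "dz": -2, "ax": 0, "ay": 0, "az": 0}, {"dx": 16, "dy": -1, "dz": -2, "ax": 0, "ay": 0, "az": 0}, {"dx": 10, "dy": 0, "dz": 0, "ax": 0, "ay": 0, "az": 0}, {"dx": 0, "dy": 0, "dz": 0, "ax": 0, "ay": 0, "az": 0}])

```text
time_s: 3.15
tool_pos: [0.4911, 0.1607, 0.0336]
eef_rot: [[0.011, -0.985, -0.174], [0.001, -0.174, 0.985], [-1.0, -0.011, -0.001]]
wrist_force: [0.4, 0.3, 0.1]
opening: 0.0952
```

```bash
python3 pl.py 492 155 24 99.65 18
```

```text
t 3.15 pos [491.1 160.7  33.6] head 100.03 tilt 0.65 F [0.4 0.3 0.1] open 95.2 n 1
[{"dx": 9.6, "dy": 0.2, "dz": -5.8, "ax": 0.4, "ay": -0.0, "az": 0.6}]
```

Emit:
arm_command(rows=[{"dx": 8, "dy": 0, "dz": -5, "ax": 0.4, "ay": 0, "az": 0.6}, {"dx": 2, "dy": 0, "dz": -2, "ax": 0, "ay": 0, "az": 0}, {"dx": 0, "dy": 0, "dz": 0, "ax": 0, "ay": 0, "az": 0}])

```text
time_s: 3.4
tool_pos: [0.493, 0.1546, 0.0251]
eef_rot: [[0.002, -0.986, -0.168], [-0.0, -0.168, 0.986], [-1.0, -0.002, -0.001]]
wrist_force: [0.3, 0.4, -0.3]
opening: 0.0947
```

```bash
python3 pl.py 492 155 24 99.65 18
```

```text
t 3.4 pos [493.  154.6  25.1] head 99.69 tilt 0.13 F [ 0.3  0.4 -0.3] open 94.7 n 1
[{"dx": 1.1, "dy": 0.9, "dz": 0.6, "ax": 0.0, "ay": -0.0, "az": 0.1}]
```

Close on the roll.

Emit:
arm_command(rows=[{"dx": 0, "dy": 1, "dz": 0, "ax": 0, "ay": 0, "az": 0}, {"dx": 0, "dy": 0, "dz": 0, "ax": 0, "ay": 0, "az": 0}, {"dx": 0, "dy": 0, "dz": 0, "ax": 0, "ay": 0, "az": 0}, {"dx": 0, "dy": 0, "dz": 0, "ax": 0, "ay": 0, "az": 0}, {"dx": 0, "dy": 0, "dz": 0, "ax": 0, "ay": 0, "az": 0}], fingers=40)

```text
time_s: 3.82
tool_pos: [0.4928, 0.1543, 0.027]
eef_rot: [[0.005, -0.986, -0.168], [0.0, -0.168, 0.986], [-1.0, -0.005, -0.0]]
wrist_force: [0.1, 0.3, 0.1]
opening: 0.0675
```

Emit:
arm_command(rows=[{"dx": 0, "dy": 0, "dz": 0, "ax": 0, "ay": 0, "az": 0}, {"dx": 0, "dy": 0, "dz": 0, "ax": 0, "ay": 0, "az": 0}, {"dx": 0, "dy": 0, "dz": 0, "ax": 0, "ay": 0, "az": 0}])

```text
time_s: 4.07
tool_pos: [0.4928, 0.1544, 0.0273]
eef_rot: [[0.005, -0.986, -0.168], [0.0, -0.168, 0.986], [-1.0, -0.005, -0.0]]
wrist_force: [0.5, -0.3, -0.4]
opening: 0.0514
```

```bash
python3 pl.py 492 155 100 99.65 18
```

```text
t 4.07 pos [492.8 154.4  27.3] head 99.65 tilt 0.3 F [ 0.5 -0.3 -0.4] open 51.4 n 5
[{"dx": -14.5, "dy": 0.1, "dz": 0.1, "ax": -0.0, "ay": -0.0, "az": 0.1}, {"dx": -14.5, "dy": 0.1, "dz": 0.1, "ax": -0.0, "ay": -0.0, "az": 0.1}, {"dx": -14.5, "dy": 0.1, "dz": 0.2, "ax": -0.0, "ay": -0.0, "az": 0.1}, {"dx": -14.5, "dy": 0.1, "dz": 0.2, "ax": -0.0, "ay": -0.0, "az": 0.1}, {"dx": -14.5, "dy": 0.1, "dz": 0.2, "ax": -0.0, "ay": -0.0, "az": 0.1}]
```

Emit:
arm_command(rows=[{"dx": 0, "dy": 0, "dz": 0, "ax": 0, "ay": 0, "az": 0}, {"dx": 0, "dy": 0, "dz": 0, "ax": 0, "ay": 0, "az": 0}, {"dx": -8, "dy": 0, "dz": 0, "ax": 0, "ay": 0, "az": 0}, {"dx": -12, "dy": 0, "dz": 0, "ax": 0, "ay": 0, "az": 0}, {"dx": -14, "dy": 0, "dz": 0, "ax": 0, "ay": 0, "az": 0}])

```text
time_s: 4.48
tool_pos: [0.4912, 0.1541, 0.0607]
eef_rot: [[-0.0, -0.986, -0.168], [-0.001, -0.168, 0.986], [-1.0, 0.0, -0.001]]
wrist_force: [0.2, -0.5, -0.9]
opening: 0.0517
```

Emit:
arm_command(rows=[{"dx": -14, "dy": 0, "dz": 0, "ax": 0, "ay": 0, "az": 0}, {"dx": -14, "dy": 0, "dz": 0, "ax": 0, "ay": 0, "az": 0}, {"dx": -14, "dy": 0, "dz": 0, "ax": 0, "ay": 0, "az": 0}, {"dx": -12, "dy": 0, "dz": 0, "ax": 0, "ay": 0, "az": 0}, {"dx": 0, "dy": 0, "dz": 0, "ax": 0, "ay": 0, "az": 0}])

```text
time_s: 4.9
tool_pos: [0.4914, 0.1542, 0.1216]
eef_rot: [[0.003, -0.986, -0.168], [0.0, -0.168, 0.986], [-1.0, -0.003, -0.0]]
wrist_force: [-0.9, 0.8, -0.4]
opening: 0.0511
```

```bash
python3 pl.py 490 246 105 99.65 25;python3 - <<'E'
from h import *
p=arm.grab_frame("scene");save(p,"s2.png",(150,400,80,360),2.5)
E
```

```text
t 4.9 pos [491.4 154.2 121.6] head 99.65 tilt 0.16 F [-0.9  0.8 -0.4] open 51.1 n 4
[{"dx": 4.2, "dy": -3.5, "dz": 22.7, "ax": 0.0, "ay": -0.0, "az": 0.0}, {"dx": 4.2, "dy": -3.5, "dz": 22.7, "ax": 0.0, "ay": -0.0, "az": 0.0}, {"dx": 4.2, "dy": -3.5, "dz": 22.7, "ax": 0.0, "ay": -0.0, "az": 0.0}, {"dx": 4.2, "dy": -3.5, "dz": 22.7, "ax": 0.0, "ay": -0.0, "az": 0.0}]
```

View pics/s2.png

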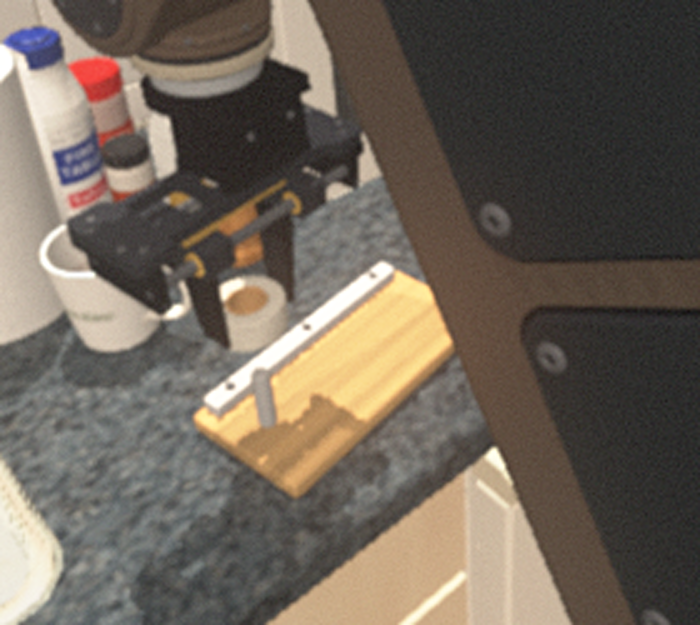

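The roll at (250,310) is in the fingers and clear of the pin at (262,395). I carry it to the left of the board.

Emit:
arm_command(rows=[{"dx": 4, "dy": -3, "dz": 23, "ax": 0, "ay": 0, "az": 0}, {"dx": 4, "dy": -3, "dz": 23, "ax": 0, "ay": 0, "az": 0}, {"dx": 4, "dy": -3, "dz": 22, "ax": 0, "ay": 0, "az": 0}, {"dx": 4, "dy": -3, "dz": 13, "ax": 0, "ay": 0, "az": 0}, {"dx": 0, "dy": 0, "dz": 0, "ax": 0, "ay": 0, "az": 0}])

```text
time_s: 5.37
tool_pos: [0.4886, 0.2379, 0.1021]
eef_rot: [[0.0, -0.986, -0.164], [-0.001, -0.164, 0.986], [-1.0, -0.0, -0.001]]
wrist_force: [-0.5, 0.5, -1.0]
opening: 0.0513
```

```bash
python3 pl.py 490 246 35 99.65 20
```

```text
t 5.37 pos [488.6 237.9 102.1] head 99.47 tilt 0.06 F [-0.5  0.5 -1. ] open 51.3 n 4
[{"dx": 16.8, "dy": -0.7, "dz": 2.0, "ax": -0.0, "ay": -0.0, "az": 0.0}, {"dx": 16.8, "dy": -0.7, "dz": 2.0, "ax": -0.0, "ay": -0.0, "az": 0.0}, {"dx": 16.8, "dy": -0.7, "dz": 1.9, "ax": -0.0, "ay": -0.0, "az": 0.0}, {"dx": 16.8, "dy": -0.7, "dz": 1.9, "ax": -0.0, "ay": -0.0, "az": 0.0}]
```

Emit:
arm_command(rows=[{"dx": 17, "dy": -1, "dz": 2, "ax": 0, "ay": 0, "az": 0}, {"dx": 17, "dy": -1, "dz": 2, "ax": 0, "ay": 0, "az": 0}, {"dx": 17, "dy": -1, "dz": 2, "ax": 0, "ay": 0, "az": 0}, {"dx": 14, "dy": 0, "dz": 1, "ax": 0, "ay": 0, "az": 0}, {"dx": 0, "dy": 0, "dz": 0, "ax": 0, "ay": 0, "az": 0}])

```text
time_s: 5.78
tool_pos: [0.4891, 0.2438, 0.0328]
eef_rot: [[-0.002, -0.986, -0.167], [-0.002, -0.167, 0.986], [-1.0, 0.002, -0.002]]
wrist_force: [-1.3, 0.0, -0.5]
opening: 0.0515
```

```bash
python3 pl.py 490 246 11 99.65 8
```

```text
t 5.78 pos [489.1 243.8  32.8] head 99.6 tilt 0.15 F [-1.3  0.  -0.5] open 51.5 n 3
[{"dx": 7.3, "dy": -0.4, "dz": 0.7, "ax": -0.0, "ay": -0.0, "az": -0.0}, {"dx": 7.3, "dy": -0.4, "dz": 0.7, "ax": -0.0, "ay": -0.0, "az": -0.0}, {"dx": 7.3, "dy": -0.4, "dz": 0.7, "ax": -0.0, "ay": -0.0, "az": -0.0}]
```

Emit:
arm_command(rows=[{"dx": 8, "dy": 0, "dz": 1, "ax": 0, "ay": 0, "az": 0}, {"dx": 8, "dy": 0, "dz": 0, "ax": 0, "ay": 0, "az": 0}, {"dx": 5, "dy": 0, "dz": 0, "ax": 0, "ay": 0, "az": 0}, {"dx": 2, "dy": 0, "dz": 0, "ax": 0, "ay": 0, "az": 0}, {"dx": 0, "dy": 0, "dz": 0, "ax": 0, "ay": 0, "az": 0}])

```text
time_s: 6.2
tool_pos: [0.4891, 0.2433, 0.0093]
eef_rot: [[-0.002, -0.986, -0.166], [-0.002, -0.166, 0.986], [-1.0, 0.002, -0.002]]
wrist_force: [0.1, 0.5, 2.4]
opening: 0.0518
```

```bash
python3 pl.py 490 246 10 99.65 8
```

```text
t 6.2 pos [489.1 243.3   9.3] head 99.53 tilt 0.16 F [0.1 0.5 2.4] open 51.8 n 1
[{"dx": -0.7, "dy": -1.4, "dz": 2.5, "ax": -0.1, "ay": -0.1, "az": -0.1}]
```

The roll touches the worktop (Fz up about 3 N). I release to a limited opening.

Emit:
arm_command(rows=[{"dx": 0, "dy": 0, "dz": 0, "ax": 0, "ay": 0, "az": 0}, {"dx": 0, "dy": 0, "dz": 0, "ax": 0, "ay": 0, "az": 0}, {"dx": 0, "dy": 0, "dz": 0, "ax": 0, "ay": 0, "az": 0}, {"dx": 0, "dy": 0, "dz": 0, "ax": 0, "ay": 0, "az": 0}], fingers=68)

```text
time_s: 6.53
tool_pos: [0.4897, 0.2433, 0.0102]
eef_rot: [[0.0, -0.986, -0.166], [-0.001, -0.166, 0.986], [-1.0, 0.0, -0.001]]
wrist_force: [-1.4, -0.7, 0.1]
opening: 0.0672
```

Emit:
arm_command(rows=[{"dx": -10, "dy": 0, "dz": 0, "ax": 0, "ay": 0, "az": 0}, {"dx": -15, "dy": 0, "dz": 0, "ax": 0, "ay": 0, "az": 0}, {"dx": -25, "dy": 0, "dz": 0, "ax": 0, "ay": 0, "az": 0}, {"dx": -30, "dy": 0, "dz": 0, "ax": 0, "ay": 0, "az": 0}, {"dx": -35, "dy": 0, "dz": 0, "ax": 0, "ay": 0, "az": 0}])

```text
time_s: 6.95
tool_pos: [0.487, 0.2423, 0.1256]
eef_rot: [[-0.011, -0.986, -0.165], [-0.005, -0.165, 0.986], [-1.0, 0.012, -0.003]]
wrist_force: [0.0, -0.4, -0.0]
opening: 0.0681
```

```bash
python3 pl.py 470 -100 170 20.2 38;python3 - <<'E'
from h import *
p=arm.grab_frame("side");save(p,"d3.png",(220,400,180,400),3)
E
```

```text
t 6.95 pos [487.  242.3 125.6] head 99.52 tilt 0.7 F [ 0.  -0.4 -0. ] open 68.1 n 12
[{"dx": -3.5, "dy": 6.2, "dz": -27.9, "ax": 6.6, "ay": -0.1, "az": -0.0}, {"dx": -3.6, "dy": 2.9, "dz": -28.4, "ax": 6.6, "ay": -0.1, "az": -0.0}, {"dx": -3.6, "dy": -0.4, "dz": -28.6, "ax": 6.6, "ay": -0.1, "az": -0.0}, {"dx": -3.6, "dy": -3.7, "dz": -28.3, "ax": 6.6, "ay": -0.1, "az": -0.0}, {"dx": -3.6, "dy": -6.9, "dz": -27.7, "ax": 6.6, "ay": -0.1, "az": -0.0}]
```

View pics/d3.png

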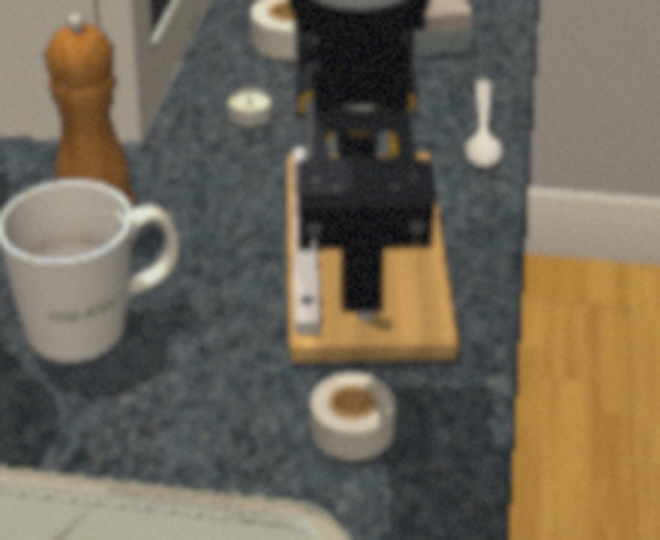

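The roll is flat on the worktop at (352,412), off the board and free of the fingers. Next is the stone.

Emit:
arm_command(rows=[{"dx": -10, "dy": 6, "dz": -28, "ax": 6.6, "ay": 0, "az": 0}, {"dx": -10, "dy": 3, "dz": -28, "ax": 6.6, "ay": 0, "az": 0}, {"dx": -5, "dy": 0, "dz": -29, "ax": 6.6, "ay": 0, "az": 0}, {"dx": -3, "dy": -4, "dz": -28, "ax": 6.6, "ay": 0, "az": 0}, {"dx": -3, "dy": -7, "dz": -28, "ax": 6.6, "ay": 0, "az": 0}], fingers=80)

```text
time_s: 7.42
tool_pos: [0.4827, 0.1005, 0.1721]
eef_rot: [[0.01, -0.912, 0.41], [0.001, 0.41, 0.912], [-1.0, -0.009, 0.005]]
wrist_force: [0.7, 0.3, 0.1]
opening: 0.0798
```

```bash
python3 pl.py 493 -283.5 130 20.2 38
```

```text
t 7.42 pos [482.7 100.5 172.1] head 65.79 tilt 0.57 F [0.7 0.3 0.1] open 79.8 n 11
[{"dx": 3.8, "dy": -15.1, "dz": -31.5, "ax": 4.1, "ay": 0.0, "az": 0.0}, {"dx": 3.8, "dy": -17.4, "dz": -30.3, "ax": 4.1, "ay": 0.0, "az": 0.0}, {"dx": 3.8, "dy": -19.5, "dz": -29.0, "ax": 4.1, "ay": 0.0, "az": 0.0}, {"dx": 3.8, "dy": -21.6, "dz": -27.5, "ax": 4.1, "ay": 0.0, "az": 0.0}, {"dx": 3.9, "dy": -23.5, "dz": -25.8, "ax": 4.1, "ay": 0.0, "az": 0.0}]
```

Emit:
arm_command(rows=[{"dx": 3, "dy": -15, "dz": -32, "ax": 4.5, "ay": 0, "az": 0}, {"dx": 3, "dy": -18, "dz": -31, "ax": 4.5, "ay": 0, "az": 0}, {"dx": 3, "dy": -20, "dz": -29, "ax": 4.5, "ay": 0, "az": 0}, {"dx": 3, "dy": -22, "dz": -27, "ax": 4.5, "ay": 0, "az": 0}, {"dx": 3, "dy": -24, "dz": -26, "ax": 4.5, "ay": 0, "az": 0}])

```text
time_s: 7.83
tool_pos: [0.4838, -0.083, 0.162]
eef_rot: [[0.018, -0.671, 0.741], [-0.0, 0.742, 0.671], [-1.0, -0.013, 0.014]]
wrist_force: [1.0, 0.9, -0.1]
opening: 0.0797
```

```bash
python3 pl.py 493 -283.5 130 20.2 38
```

```text
t 7.83 pos [483.8 -83.  162. ] head 42.14 tilt 1.06 F [ 1.   0.9 -0.1] open 79.7 n 6
[{"dx": 5.4, "dy": -25.7, "dz": -21.4, "ax": 3.7, "ay": 0.2, "az": 0.1}, {"dx": 5.4, "dy": -27.1, "dz": -19.7, "ax": 3.7, "ay": 0.2, "az": 0.1}, {"dx": 5.4, "dy": -28.3, "dz": -17.9, "ax": 3.7, "ay": 0.2, "az": 0.1}, {"dx": 5.4, "dy": -29.4, "dz": -16.0, "ax": 3.7, "ay": 0.2, "az": 0.1}, {"dx": 5.4, "dy": -30.3, "dz": -14.1, "ax": 3.7, "ay": 0.2, "az": 0.1}]
```

Emit:
arm_command(rows=[{"dx": 5, "dy": -26, "dz": -21, "ax": 3.7, "ay": 0.2, "az": 0.1}, {"dx": 5, "dy": -27, "dz": -20, "ax": 3.7, "ay": 0.2, "az": 0.1}, {"dx": 5, "dy": -28, "dz": -18, "ax": 3.7, "ay": 0.2, "az": 0.1}, {"dx": 5, "dy": -29, "dz": -16, "ax": 3.7, "ay": 0.2, "az": 0.1}, {"dx": 3, "dy": -22, "dz": -11, "ax": 3.7, "ay": 0.2, "az": 0.1}])

```text
time_s: 8.25
tool_pos: [0.4871, -0.2512, 0.1423]
eef_rot: [[0.003, -0.383, 0.924], [-0.005, 0.924, 0.383], [-1.0, -0.005, 0.001]]
wrist_force: [-0.1, -0.2, -0.2]
opening: 0.0803
```

Emit:
arm_command(rows=[{"dx": 0, "dy": 0, "dz": 0, "ax": 0, "ay": 0, "az": 0}])

```text
time_s: 8.33
tool_pos: [0.487, -0.2551, 0.1423]
eef_rot: [[0.004, -0.376, 0.927], [-0.006, 0.926, 0.376], [-1.0, -0.007, 0.001]]
wrist_force: [-1.0, 0.8, 0.4]
opening: 0.08
```

```bash
python3 pl.py 493 -283.5 90 20.2 20
python3 - <<'E'
from h import *
p=arm.grab_frame("wrist");save(p,"w4.png",s=1.4)
V=np.array(p["view"]);F=f(p);im=cv2.imread("pics/w4.png")
a=np.radians(20.2);ex=np.array([np.cos(a),np.sin(a)]);ey=np.array([-ex[1],ex[0]])
for sx,sy in((-1,-1),(-1,1),(1,1),(1,-1)):
    q=np.array([.493,-.2835])+sx*.025*ex+sy*.065*ey;c=V[:3,:3]@[*q,.04]+V[:3,3];r=F*np.arctan2(np.hypot(c[0],c[1]),c[2]);u=c[:2]/np.hypot(*c[:2])*r+[p["cx"],p["cy"]]
    cv2.circle(im,tuple(int(v*1.4) for v in u),4,(0,0,255),1);print(u.round(1))
cv2.imwrite("pics/w4.png",im)
E
```

```text
t 8.33 pos [ 487.  -255.1  142.3] head 22.1 tilt 0.38 F [-1.   0.8  0.4] open 80.0 n 3
[{"dx": 17.5, "dy": -9.4, "dz": -1.7, "ax": 0.6, "ay": 0.0, "az": 0.1}, {"dx": 17.5, "dy": -9.5, "dz": -1.6, "ax": 0.6, "ay": 0.0, "az": 0.1}, {"dx": 17.4, "dy": -9.5, "dz": -1.5, "ax": 0.6, "ay": 0.0, "az": 0.1}]
[241.3 298.7]
[241.6 161.5]
[301.  163.3]
[293.5 300.3]
```

View pics/w4.png

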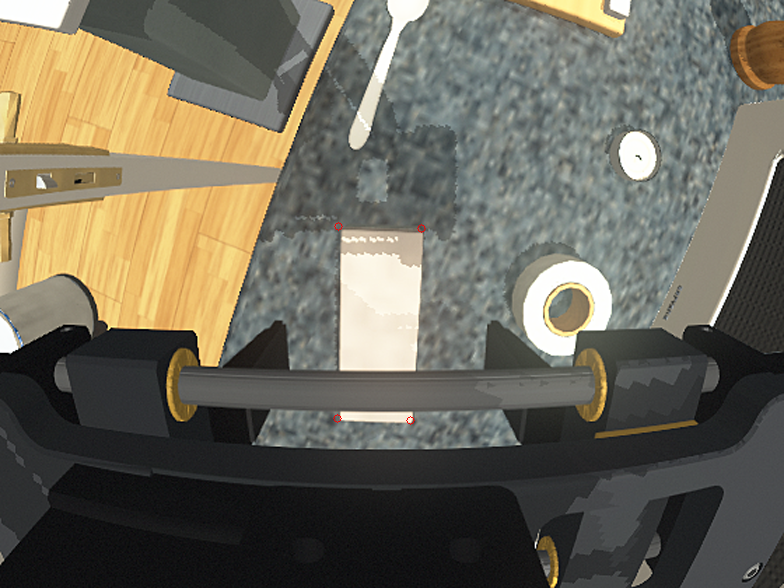

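The predicted stone corners (red) fall on the stone's corners at (338,226), (421,228), (410,420) and (338,418), so the pose is confirmed. I go down.

Emit:
arm_command(rows=[{"dx": 17, "dy": -9, "dz": -2, "ax": 0.6, "ay": 0, "az": 0.1}, {"dx": 18, "dy": -9, "dz": -2, "ax": 0.6, "ay": 0, "az": 0.1}, {"dx": 17, "dy": -9, "dz": -1, "ax": 0.6, "ay": 0, "az": 0.1}, {"dx": 5, "dy": 0, "dz": 0, "ax": 0, "ay": 0, "az": 0}, {"dx": 0, "dy": 0, "dz": 0, "ax": 0, "ay": 0, "az": 0}])

```text
time_s: 8.8
tool_pos: [0.4929, -0.2777, 0.0871]
eef_rot: [[0.004, -0.356, 0.935], [-0.001, 0.935, 0.356], [-1.0, -0.003, 0.004]]
wrist_force: [-0.2, -0.8, 0.2]
opening: 0.0801
```

```bash
python3 pl.py 493 -283.5 18 20.2 18
```

```text
t 8.8 pos [ 492.9 -277.7   87.1] head 20.84 tilt 0.27 F [-0.2 -0.8  0.2] open 80.1 n 4
[{"dx": 17.3, "dy": -1.3, "dz": -0.6, "ax": 0.2, "ay": 0.1, "az": 0.0}, {"dx": 17.3, "dy": -1.3, "dz": -0.5, "ax": 0.2, "ay": 0.1, "az": 0.0}, {"dx": 17.3, "dy": -1.4, "dz": -0.5, "ax": 0.2, "ay": 0.1, "az": 0.0}, {"dx": 17.3, "dy": -1.4, "dz": -0.5, "ax": 0.2, "ay": 0.1, "az": 0.0}]
```

Emit:
arm_command(rows=[{"dx": 17, "dy": -1, "dz": 0, "ax": 0.2, "ay": 0, "az": 0}, {"dx": 17, "dy": -1, "dz": 0, "ax": 0.2, "ay": 0, "az": 0}, {"dx": 17, "dy": -2, "dz": 0, "ax": 0.2, "ay": 0.1, "az": 0}, {"dx": 12, "dy": -1, "dz": 0, "ax": 0, "ay": 0, "az": 0}, {"dx": 0, "dy": 0, "dz": 0, "ax": 0, "ay": 0, "az": 0}])

```text
time_s: 9.22
tool_pos: [0.4969, -0.2781, 0.0278]
eef_rot: [[0.007, -0.354, 0.935], [-0.005, 0.935, 0.354], [-1.0, -0.007, 0.005]]
wrist_force: [-0.9, 0.9, 0.8]
opening: 0.0799
```

```bash
python3 pl.py 493 -283.5 18 20.2 18
```

```text
t 9.22 pos [ 496.9 -278.1   27.8] head 20.73 tilt 0.5 F [-0.9  0.9  0.8] open 79.9 n 1
[{"dx": 9.8, "dy": -3.7, "dz": -5.6, "ax": 0.5, "ay": 0.3, "az": 0.4}]
```

Emit:
arm_command(rows=[{"dx": 8, "dy": -4, "dz": -5, "ax": 0.5, "ay": 0.3, "az": 0.4}, {"dx": 3, "dy": -1, "dz": 0, "ax": 0, "ay": 0, "az": 0}, {"dx": 0, "dy": 0, "dz": 0, "ax": 0, "ay": 0, "az": 0}])

```text
time_s: 9.47
tool_pos: [0.4946, -0.2842, 0.0183]
eef_rot: [[0.001, -0.347, 0.938], [-0.001, 0.938, 0.347], [-1.0, -0.001, 0.001]]
wrist_force: [0.5, 0.6, -0.9]
opening: 0.0798
```

```bash
python3 pl.py 493 -283.5 18 20.2 18
```

```text
t 9.47 pos [ 494.6 -284.2   18.3] head 20.33 tilt 0.06 F [ 0.5  0.6 -0.9] open 79.8 n 1
[{"dx": 0.3, "dy": 1.2, "dz": -1.3, "ax": 0.1, "ay": 0.0, "az": 0.0}]
```

Emit:
arm_command(rows=[{"dx": 1, "dy": 1, "dz": -1, "ax": 0, "ay": 0, "az": 0}, {"dx": 0, "dy": 0, "dz": 0, "ax": 0, "ay": 0, "az": 0}, {"dx": 0, "dy": 0, "dz": 0, "ax": 0, "ay": 0, "az": 0}, {"dx": 0, "dy": 0, "dz": 0, "ax": 0, "ay": 0, "az": 0}, {"dx": 0, "dy": 0, "dz": 0, "ax": 0, "ay": 0, "az": 0}], fingers=35)

```text
time_s: 9.88
tool_pos: [0.4936, -0.2841, 0.0191]
eef_rot: [[0.003, -0.347, 0.938], [-0.002, 0.938, 0.347], [-1.0, -0.003, 0.002]]
wrist_force: [-0.2, -0.4, 0.1]
opening: 0.0524
```

Emit:
arm_command(rows=[{"dx": 0, "dy": 0, "dz": 0, "ax": 0, "ay": 0, "az": 0}, {"dx": 0, "dy": 0, "dz": 0, "ax": 0, "ay": 0, "az": 0}, {"dx": 0, "dy": 0, "dz": 0, "ax": 0, "ay": 0, "az": 0}, {"dx": 0, "dy": 0, "dz": 0, "ax": 0, "ay": 0, "az": 0}])

```text
time_s: 10.22
tool_pos: [0.4936, -0.2841, 0.0192]
eef_rot: [[0.003, -0.347, 0.938], [-0.002, 0.938, 0.347], [-1.0, -0.003, 0.002]]
wrist_force: [-0.4, 0.2, -0.7]
opening: 0.0496
```

```bash
python3 pl.py 493 -283.5 120 20.2 15
```

```text
t 10.22 pos [ 493.6 -284.1   19.2] head 20.32 tilt 0.2 F [-0.4  0.2 -0.7] open 49.6 n 7
[{"dx": -14.4, "dy": 0.1, "dz": -0.0, "ax": 0.0, "ay": 0.0, "az": 0.0}, {"dx": -14.4, "dy": 0.1, "dz": -0.0, "ax": 0.0, "ay": 0.0, "az": 0.0}, {"dx": -14.4, "dy": 0.1, "dz": -0.0, "ax": 0.0, "ay": 0.0, "az": 0.0}, {"dx": -14.4, "dy": 0.1, "dz": -0.0, "ax": 0.0, "ay": 0.0, "az": 0.0}, {"dx": -14.4, "dy": 0.1, "dz": -0.0, "ax": 0.0, "ay": 0.0, "az": 0.0}]
```

Emit:
arm_command(rows=[{"dx": -6, "dy": 0, "dz": 0, "ax": 0, "ay": 0, "az": 0}, {"dx": -12, "dy": 0, "dz": 0, "ax": 0, "ay": 0, "az": 0}, {"dx": -16, "dy": 0, "dz": 0, "ax": 0, "ay": 0, "az": 0}, {"dx": -18, "dy": 0, "dz": 0, "ax": 0, "ay": 0, "az": 0}, {"dx": -18, "dy": 0, "dz": 0, "ax": 0, "ay": 0, "az": 0}])

```text
time_s: 10.63
tool_pos: [0.4909, -0.2821, 0.0881]
eef_rot: [[-0.006, -0.347, 0.938], [0.004, 0.938, 0.347], [-1.0, 0.006, -0.004]]
wrist_force: [-0.4, 0.2, -3.7]
opening: 0.0498
```

Emit:
arm_command(rows=[{"dx": -18, "dy": 0, "dz": 0, "ax": 0, "ay": 0, "az": 0}, {"dx": -14, "dy": 0, "dz": 0, "ax": 0, "ay": 0, "az": 0}, {"dx": -6, "dy": 0, "dz": 0, "ax": 0, "ay": 0, "az": 0}, {"dx": 0, "dy": 0, "dz": 0, "ax": 0, "ay": 0, "az": 0}])

```text
time_s: 10.97
tool_pos: [0.4912, -0.2822, 0.1318]
eef_rot: [[-0.003, -0.347, 0.938], [0.003, 0.938, 0.347], [-1.0, 0.004, -0.002]]
wrist_force: [0.9, 0.4, -4.1]
opening: 0.0497
```

```bash
python3 pl.py 497 40 130 9.65 25
```

```text
t 10.97 pos [ 491.2 -282.2  131.8] head 20.32 tilt 0.24 F [ 0.9  0.4 -4.1] open 49.7 n 13
[{"dx": 0.2, "dy": 23.1, "dz": 9.0, "ax": 0.8, "ay": -0.0, "az": -0.0}, {"dx": 0.2, "dy": 23.2, "dz": 8.7, "ax": 0.8, "ay": -0.0, "az": -0.0}, {"dx": 0.2, "dy": 23.3, "dz": 8.4, "ax": 0.8, "ay": -0.0, "az": -0.0}, {"dx": 0.2, "dy": 23.5, "dz": 8.0, "ax": 0.8, "ay": -0.0, "az": -0.0}, {"dx": 0.2, "dy": 23.6, "dz": 7.7, "ax": 0.8, "ay": -0.0, "az": -0.0}]
```

Emit:
arm_command(rows=[{"dx": 0, "dy": 23, "dz": 9, "ax": 0.8, "ay": 0, "az": 0}, {"dx": 0, "dy": 25, "dz": 9, "ax": 0.8, "ay": 0, "az": 0}, {"dx": 0, "dy": 28, "dz": 9, "ax": 0.8, "ay": 0, "az": 0}, {"dx": 0, "dy": 28, "dz": 9, "ax": 0.8, "ay": 0, "az": 0}, {"dx": 0, "dy": 28, "dz": 9, "ax": 0.8, "ay": 0, "az": 0}])

```text
time_s: 11.38
tool_pos: [0.4905, -0.1426, 0.129]
eef_rot: [[-0.005, -0.271, 0.962], [0.003, 0.962, 0.271], [-1.0, 0.004, -0.004]]
wrist_force: [0.4, 0.1, -3.4]
opening: 0.0494
```

```bash
python3 pl.py 502 65 130 9.65 25
```

```text
t 11.38 pos [ 490.5 -142.6  129. ] head 15.75 tilt 0.32 F [ 0.4  0.1 -3.4] open 49.4 n 9
[{"dx": -0.1, "dy": 21.8, "dz": 7.5, "ax": 0.7, "ay": -0.0, "az": -0.0}, {"dx": -0.1, "dy": 21.9, "dz": 7.2, "ax": 0.7, "ay": -0.0, "az": -0.0}, {"dx": -0.1, "dy": 22.0, "dz": 7.0, "ax": 0.7, "ay": -0.0, "az": -0.0}, {"dx": -0.1, "dy": 22.1, "dz": 6.7, "ax": 0.7, "ay": -0.0, "az": -0.0}, {"dx": -0.1, "dy": 22.2, "dz": 6.4, "ax": 0.7, "ay": -0.0, "az": -0.0}]
```

Emit:
arm_command(rows=[{"dx": 0, "dy": 24, "dz": 7, "ax": 0.7, "ay": 0, "az": 0}, {"dx": 0, "dy": 24, "dz": 7, "ax": 0.7, "ay": 0, "az": 0}, {"dx": 0, "dy": 24, "dz": 7, "ax": 0.7, "ay": 0, "az": 0}, {"dx": 0, "dy": 24, "dz": 7, "ax": 0.7, "ay": 0, "az": 0}, {"dx": 0, "dy": 24, "dz": 6, "ax": 0.7, "ay": 0, "az": 0}])

```text
time_s: 11.8
tool_pos: [0.4907, -0.0104, 0.1253]
eef_rot: [[-0.012, -0.209, 0.978], [0.005, 0.978, 0.209], [-1.0, 0.007, -0.011]]
wrist_force: [0.8, -0.1, -4.5]
opening: 0.05
```

```bash
python3 pl.py 503 68 120 9.65 25
```

```text
t 11.8 pos [490.7 -10.4 125.3] head 12.05 tilt 0.73 F [ 0.8 -0.1 -4.5] open 50.0 n 4
[{"dx": 1.4, "dy": 18.5, "dz": 7.1, "ax": 0.6, "ay": -0.2, "az": -0.1}, {"dx": 1.4, "dy": 18.6, "dz": 6.9, "ax": 0.6, "ay": -0.2, "az": -0.1}, {"dx": 1.4, "dy": 18.7, "dz": 6.7, "ax": 0.6, "ay": -0.2, "az": -0.1}, {"dx": 1.3, "dy": 18.7, "dz": 6.5, "ax": 0.6, "ay": -0.2, "az": -0.1}]
```

Emit:
arm_command(rows=[{"dx": 1, "dy": 18, "dz": 7, "ax": 0.6, "ay": -0.2, "az": -0.1}, {"dx": 1, "dy": 18, "dz": 7, "ax": 0.6, "ay": -0.2, "az": -0.1}, {"dx": 1, "dy": 17, "dz": 7, "ax": 0.6, "ay": -0.2, "az": -0.1}, {"dx": 1, "dy": 10, "dz": 5, "ax": 0.6, "ay": -0.2, "az": -0.1}, {"dx": 0, "dy": 0, "dz": 0, "ax": 0, "ay": 0, "az": 0}])

```text
time_s: 12.22
tool_pos: [0.5013, 0.0642, 0.1174]
eef_rot: [[-0.003, -0.169, 0.986], [0.001, 0.986, 0.169], [-1.0, 0.002, -0.003]]
wrist_force: [-0.5, -0.3, -3.6]
opening: 0.0496
```

```bash
python3 pl.py 504 74 70 9.65 20
python3 - <<'E'
from h import *
p=arm.grab_frame("side");save(p,"d5.png",(220,400,180,400),3)
E
```

```text
t 12.22 pos [501.3  64.2 117.4] head 9.71 tilt 0.19 F [-0.5 -0.3 -3.6] open 49.6 n 3
[{"dx": 15.8, "dy": 3.0, "dz": 1.5, "ax": 0.0, "ay": -0.1, "az": -0.0}, {"dx": 15.8, "dy": 3.1, "dz": 1.5, "ax": 0.0, "ay": -0.1, "az": -0.0}, {"dx": 15.8, "dy": 3.1, "dz": 1.5, "ax": 0.0, "ay": -0.1, "az": -0.0}]
```

View pics/d5.png

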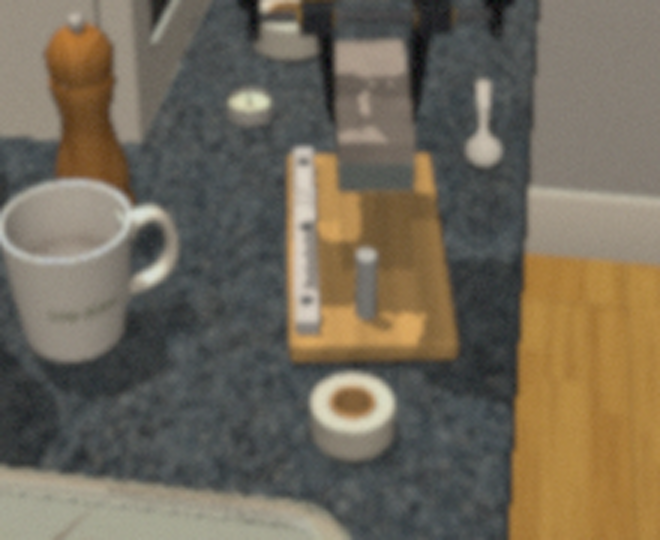

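The stone hangs level at (375,110), parallel to the rail. The pin at (367,285) is free, and the roll at (352,410) is flat. I lower.

Emit:
arm_command(rows=[{"dx": 16, "dy": 2, "dz": 1, "ax": 0, "ay": 0, "az": 0}, {"dx": 16, "dy": 2, "dz": 1, "ax": 0, "ay": 0, "az": 0}, {"dx": 16, "dy": 1, "dz": 1, "ax": 0, "ay": 0, "az": 0}, {"dx": 10, "dy": 0, "dz": 0, "ax": 0, "ay": 0, "az": 0}, {"dx": 0, "dy": 0, "dz": 0, "ax": 0, "ay": 0, "az": 0}])

```text
time_s: 12.68
tool_pos: [0.5019, 0.0664, 0.056]
eef_rot: [[-0.005, -0.17, 0.985], [0.001, 0.985, 0.17], [-1.0, 0.002, -0.005]]
wrist_force: [0.1, 1.1, -2.7]
opening: 0.0499
```

```bash
python3 pl.py 504 74 39 9.65 8
```

```text
t 12.68 pos [501.9  66.4  56. ] head 9.81 tilt 0.31 F [ 0.1  1.1 -2.7] open 49.9 n 3
[{"dx": 5.7, "dy": 2.4, "dz": 1.2, "ax": 0.1, "ay": -0.1, "az": -0.0}, {"dx": 5.7, "dy": 2.4, "dz": 1.1, "ax": 0.1, "ay": -0.1, "az": -0.0}, {"dx": 5.7, "dy": 2.4, "dz": 1.1, "ax": 0.1, "ay": -0.1, "az": -0.0}]
```

Emit:
arm_command(rows=[{"dx": 6, "dy": 2, "dz": 1, "ax": 0, "ay": -0.2, "az": 0}, {"dx": 6, "dy": 2, "dz": 1, "ax": 0, "ay": 0, "az": 0}, {"dx": 4, "dy": 0, "dz": 0, "ax": 0, "ay": 0, "az": 0}, {"dx": 1, "dy": 0, "dz": 0, "ax": 0, "ay": 0, "az": 0}, {"dx": 0, "dy": 0, "dz": 0, "ax": 0, "ay": 0, "az": 0}])

```text
time_s: 13.1
tool_pos: [0.5033, 0.0694, 0.038]
eef_rot: [[-0.002, -0.169, 0.986], [0.001, 0.986, 0.169], [-1.0, 0.002, -0.002]]
wrist_force: [-0.4, -0.2, -3.7]
opening: 0.0501
```

```bash
python3 pl.py 504 74 37 9.65 8
```

```text
t 13.1 pos [503.3  69.4  38. ] head 9.73 tilt 0.13 F [-0.4 -0.2 -3.7] open 50.1 n 1
[{"dx": 1.0, "dy": 4.4, "dz": 1.5, "ax": 0.1, "ay": -0.1, "az": -0.1}]
```

Emit:
arm_command(rows=[{"dx": 1.5, "dy": 0, "dz": 0, "ax": 0, "ay": 0, "az": 0}, {"dx": 1, "dy": 0, "dz": 0, "ax": 0, "ay": 0, "az": 0}, {"dx": 0, "dy": 0, "dz": 0, "ax": 0, "ay": 0, "az": 0}])

```text
time_s: 13.35
tool_pos: [0.5035, 0.0694, 0.0377]
eef_rot: [[-0.0, -0.169, 0.986], [0.001, 0.986, 0.169], [-1.0, 0.001, 0.0]]
wrist_force: [-0.2, -0.4, -3.4]
opening: 0.0498
```

Emit:
arm_command(rows=[{"dx": 2, "dy": 0, "dz": 0, "ax": 0, "ay": 0, "az": 0}, {"dx": 2, "dy": 0, "dz": 0, "ax": 0, "ay": 0, "az": 0}])

```text
time_s: 13.52
tool_pos: [0.5039, 0.0694, 0.0367]
eef_rot: [[0.002, -0.169, 0.986], [0.001, 0.986, 0.169], [-1.0, 0.001, 0.002]]
wrist_force: [-10.7, -2.5, 41.1]
opening: 0.05
```

Contact is at TCP z ≈ 36.7 mm, and the arm is stiff at about 20 N/mm. I ease off.

Emit:
arm_command(rows=[{"dx": -0.2, "dy": 0, "dz": 0, "ax": 0, "ay": 0, "az": 0}])

```text
time_s: 13.6
tool_pos: [0.5041, 0.0694, 0.0377]
eef_rot: [[0.004, -0.169, 0.986], [0.001, 0.986, 0.169], [-1.0, 0.001, 0.004]]
wrist_force: [-0.2, -0.7, -3.4]
opening: 0.0496
```

Emit:
arm_command(rows=[{"dx": 0, "dy": 0, "dz": 0, "ax": 0, "ay": 0, "az": 0}])

```text
time_s: 13.68
tool_pos: [0.5043, 0.0694, 0.0381]
eef_rot: [[0.005, -0.169, 0.986], [0.001, 0.986, 0.169], [-1.0, 0.0, 0.005]]
wrist_force: [1.0, -0.1, -4.1]
opening: 0.05
```

```bash
python3 pl.py 504 74 37 9.65 8
```

```text
t 13.68 pos [504.3  69.4  38.1] head 9.75 tilt 0.27 F [ 1.  -0.1 -4.1] open 50.0 n 1
[{"dx": 1.2, "dy": 4.6, "dz": 0.5, "ax": 0.1, "ay": 0.3, "az": -0.0}]
```

Emit:
arm_command(rows=[{"dx": 1, "dy": 4, "dz": 2, "ax": 0.1, "ay": 0.3, "az": 0}, {"dx": 0.8, "dy": 4, "dz": 2, "ax": 0, "ay": 0, "az": 0}, {"dx": 0.8, "dy": 2, "dz": 1, "ax": 0, "ay": 0, "az": 0}])

```text
time_s: 13.93
tool_pos: [0.509, 0.0801, 0.0367]
eef_rot: [[0.002, -0.167, 0.986], [-0.0, 0.986, 0.167], [-1.0, -0.001, 0.002]]
wrist_force: [-3.8, -8.3, 24.2]
opening: 0.0502
```

```bash
python3 pl.py 510.1 85.2 37 9.65 8
```

```text
t 13.93 pos [509.   80.1  36.7] head 9.61 tilt 0.11 F [-3.8 -8.3 24.2] open 50.2 n 1
[{"dx": -0.3, "dy": 4.8, "dz": 2.0, "ax": -0.0, "ay": 0.1, "az": 0.0}]
```

Emit:
arm_command(rows=[{"dx": 0.2, "dy": 0, "dz": 1, "ax": 0, "ay": 0, "az": 0}, {"dx": 0.5, "dy": 0, "dz": 1, "ax": 0, "ay": 0, "az": 0}])

```text
time_s: 14.1
tool_pos: [0.5115, 0.0812, 0.0367]
eef_rot: [[0.002, -0.168, 0.986], [-0.001, 0.986, 0.168], [-1.0, -0.001, 0.002]]
wrist_force: [-6.1, -3.5, 17.6]
opening: 0.0499
```

```bash
python3 pl.py 510.1 85.2 37 9.65 8
```

```text
t 14.1 pos [511.5  81.2  36.7] head 9.65 tilt 0.15 F [-6.1 -3.5 17.6] open 49.9 n 1
[{"dx": -0.3, "dy": 4.2, "dz": -0.7, "ax": -0.0, "ay": 0.1, "az": 0.1}]
```

Emit:
arm_command(rows=[{"dx": 0, "dy": 0, "dz": 0.8, "ax": 0, "ay": 0, "az": 0}, {"dx": 0, "dy": 0, "dz": 0.8, "ax": 0, "ay": 0, "az": 0}])

```text
time_s: 14.27
tool_pos: [0.5119, 0.0816, 0.0368]
eef_rot: [[-0.001, -0.169, 0.986], [-0.002, 0.986, 0.169], [-1.0, -0.002, -0.002]]
wrist_force: [-7.0, -6.9, 8.7]
opening: 0.05
```

```bash
python3 pl.py 510.1 85.2 37 9.65 8
```

```text
t 14.27 pos [511.9  81.6  36.8] head 9.75 tilt 0.13 F [-7.  -6.9  8.7] open 50.0 n 1
[{"dx": -0.2, "dy": 3.8, "dz": -1.1, "ax": 0.1, "ay": -0.1, "az": 0.1}]
```

Emit:
arm_command(rows=[{"dx": -0.3, "dy": 0, "dz": 0.5, "ax": 0, "ay": 0, "az": 0}, {"dx": 0, "dy": 0, "dz": 0.5, "ax": 0, "ay": 0, "az": 0}])

```text
time_s: 14.43
tool_pos: [0.5119, 0.0818, 0.0369]
eef_rot: [[-0.004, -0.171, 0.985], [-0.003, 0.985, 0.171], [-1.0, -0.002, -0.005]]
wrist_force: [-5.2, -5.3, 8.7]
opening: 0.0495
```

```bash
python3 pl.py 510.1 85.2 37 9.65 8
python3 - <<'E'
from h import *
p=arm.grab_frame("side");save(p,"d6.png",(260,350,240,360),6)
p=arm.grab_frame("wrist");save(p,"w6.png",s=1.4)
E
```

```text
t 14.43 pos [511.9  81.8  36.9] head 9.83 tilt 0.3 F [-5.2 -5.3  8.7] open 49.5 n 1
[{"dx": -0.1, "dy": 3.6, "dz": -1.2, "ax": 0.2, "ay": -0.3, "az": 0.1}]
```

View pics/d6.png

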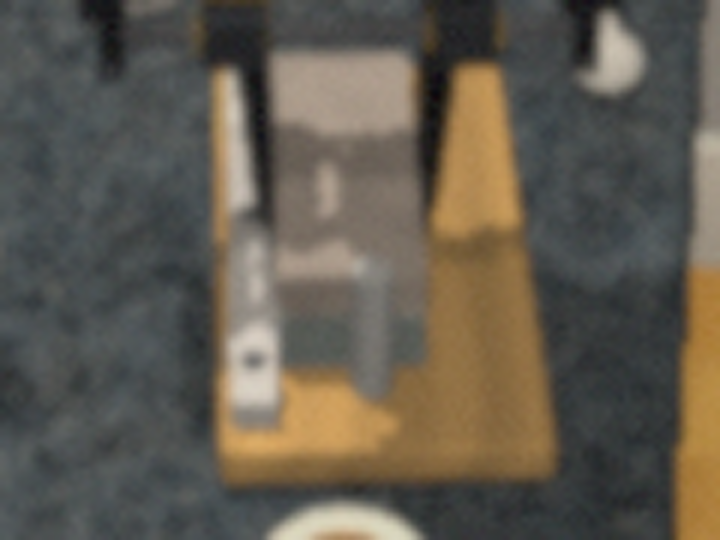

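View pics/w6.png

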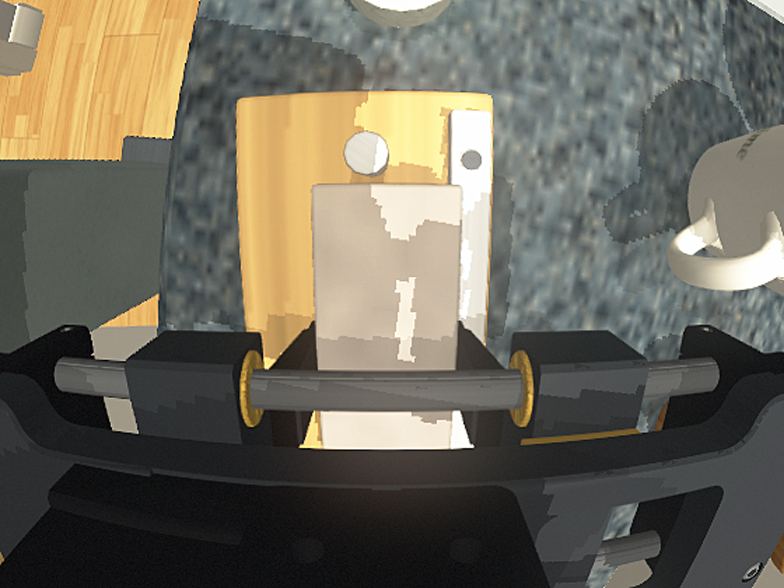

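The wrist view shows the stone's long side on the rail at (462,200) and a gap between its end at (385,185) and the pin at (366,153). I slide it along the rail.

Emit:
arm_command(rows=[{"dx": 0, "dy": 1.5, "dz": 0, "ax": 0.1, "ay": -0.2, "az": 0}, {"dx": 0, "dy": 1.5, "dz": 0, "ax": 0, "ay": 0, "az": 0}])

```text
time_s: 14.7
tool_pos: [0.5113, 0.0846, 0.0368]
eef_rot: [[-0.002, -0.17, 0.986], [-0.003, 0.986, 0.17], [-1.0, -0.003, -0.002]]
wrist_force: [0.2, -16.0, 5.2]
opening: 0.0496
```

```bash
python3 pl.py 510.1 85.2 37 9.65 8
```

```text
t 14.7 pos [511.3  84.6  36.8] head 9.76 tilt 0.19 F [  0.2 -16.    5.2] open 49.6 n 1
[{"dx": -0.2, "dy": 0.8, "dz": -1.1, "ax": 0.1, "ay": -0.1, "az": 0.2}]
```

Emit:
arm_command(rows=[{"dx": 0, "dy": 0.8, "dz": 0.8, "ax": 0, "ay": 0, "az": 0}, {"dx": 0, "dy": 0.8, "dz": 0.8, "ax": 0, "ay": 0, "az": 0}])

```text
time_s: 14.87
tool_pos: [0.5116, 0.0847, 0.0369]
eef_rot: [[-0.005, -0.172, 0.985], [-0.006, 0.985, 0.172], [-1.0, -0.005, -0.006]]
wrist_force: [-6.3, -15.2, 9.4]
opening: 0.0498
```

```bash
python3 pl.py 510.1 85.2 37 9.65 8
```

```text
t 14.87 pos [511.6  84.7  36.9] head 9.91 tilt 0.44 F [ -6.3 -15.2   9.4] open 49.8 n 1
[{"dx": -0.1, "dy": 0.7, "dz": -1.4, "ax": 0.3, "ay": -0.3, "az": 0.3}]
```

Emit:
arm_command(rows=[{"dx": 0, "dy": 0.8, "dz": 0.9, "ax": 0.2, "ay": -0.3, "az": 0.3}])

```text
time_s: 14.95
tool_pos: [0.5116, 0.0848, 0.0368]
eef_rot: [[-0.003, -0.17, 0.985], [-0.002, 0.985, 0.17], [-1.0, -0.001, -0.003]]
wrist_force: [-6.2, -14.2, 7.4]
opening: 0.0497
```

```bash
python3 - <<'E'
from h import *
for i in range(3):
    p=arm.grab_frame(["scene","side","wrist"][i]);save(p,f"f7_{i}.png",s=1.4)
    s=arm.sense();F=np.array(s["wrist_force"]);a=np.radians(9.65);print(s["time_s"],"board F",F[0]*np.cos(a)+F[1]*np.sin(a),-F[0]*np.sin(a)+F[1]*np.cos(a),F[2],np.abs(s["qd"]).max().round(4))
E
python3 pl.py 510.1 85.2 37 9.65 8
```

```text
15.0 board F -7.930802665869412 -12.135470567130904 7.021587446051689 0.0103
15.05 board F -7.4315228347455635 -11.981510149340615 7.0256563314016445 0.0054
15.1 board F -7.9663363075777625 -11.62304797973699 6.974561395975571 0.0037
t 15.1 pos [511.6  84.8  36.8] head 9.79 tilt 0.18 F [ -5.9 -12.8   7. ] open 49.7 n 1
[{"dx": -0.2, "dy": 0.7, "dz": -1.4, "ax": 0.1, "ay": -0.2, "az": 0.1}]
```

View pics/f7_2.png

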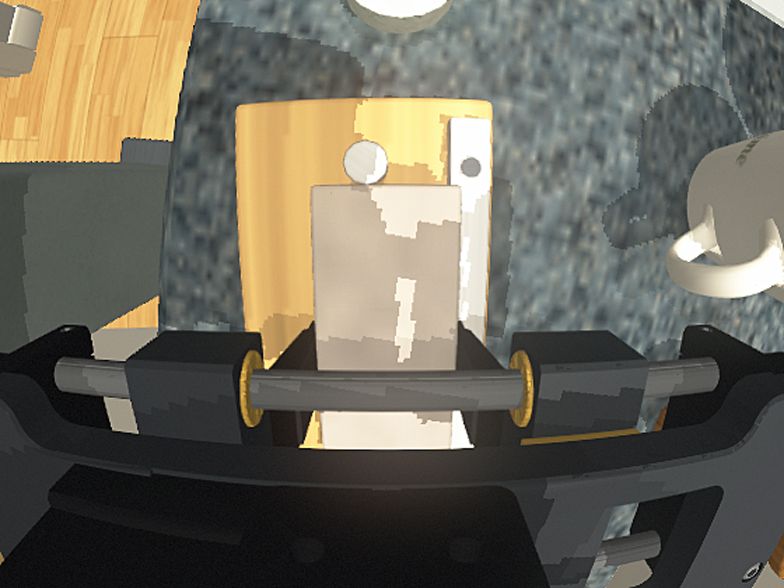

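View pics/f7_1.png

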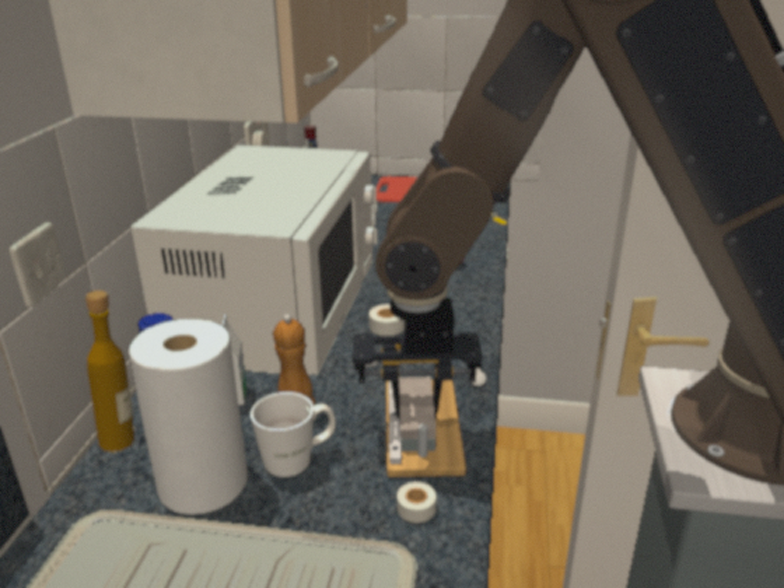

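The stone's end now meets the pin at (365,185) and its side lies on the rail. The roll is flat and apart at (417,502). I push a bit harder into the rail, with less downward load, so that friction can't account for the reading.

Emit:
arm_command(rows=[{"dx": -0.2, "dy": 0.9, "dz": 1.4, "ax": 0.1, "ay": -0.2, "az": 0.1}])

```text
time_s: 15.18
tool_pos: [0.5116, 0.0848, 0.0368]
eef_rot: [[-0.003, -0.17, 0.985], [-0.001, 0.985, 0.17], [-1.0, -0.0, -0.003]]
wrist_force: [-8.2, -18.0, 6.0]
opening: 0.0497
```

```bash
python3 - <<'E'
from h import *
for i in range(6):
    p=arm.grab_frame("scene");s=arm.sense();F=np.array(s["wrist_force"]);a=np.radians(9.65);print(s["time_s"],"board F",F[0]*np.cos(a)+F[1]*np.sin(a),-F[0]*np.sin(a)+F[1]*np.cos(a),F[2],np.abs(s["qd"]).max().round(4),np.array(s["tool_pos"]).round(4))
E
python3 pl.py 510.1 85.2 37 9.65 8
```

```text
15.2333 board F -9.024450821724807 -14.888301542056036 7.129288172977688 0.0029 [0.5116 0.0848 0.0368]
15.2833 board F -9.328711764954518 -14.97981196457383 7.401830574539579 0.0029 [0.5116 0.0848 0.0368]
15.3333 board F -10.040086168907528 -13.366337019533121 7.341881573703417 0.001 [0.5116 0.0848 0.0368]
15.3833 board F -9.747539739679164 -13.817300793828354 6.869421956355477 0.0013 [0.5116 0.0848 0.0368]
15.4333 board F -9.451143950157986 -14.602322742394781 6.724702116245309 0.002 [0.5116 0.0848 0.0368]
15.4833 board F -9.082012826676738 -14.488976452383467 7.900964827919446 0.0018 [0.5116 0.0848 0.0368]
t 15.48 pos [511.6  84.8  36.8] head 9.79 tilt 0.18 F [ -6.5 -15.8   7.9] open 49.9 n 1
[{"dx": -0.2, "dy": 0.6, "dz": -1.4, "ax": 0.1, "ay": -0.2, "az": 0.0}]
```

Emit:
arm_command(rows=[{"dx": -0.2, "dy": 0.8, "dz": 2.2, "ax": 0.1, "ay": -0.2, "az": 0}])

```text
time_s: 15.57
tool_pos: [0.5116, 0.0848, 0.0368]
eef_rot: [[-0.005, -0.17, 0.985], [-0.002, 0.985, 0.17], [-1.0, -0.001, -0.005]]
wrist_force: [-14.0, -17.4, 14.4]
opening: 0.05
```

```bash
python3 - <<'E'
from h import *
for n in ["scene","side"]*3:
    p=arm.grab_frame(n);s=arm.sense();F=np.array(s["wrist_force"]);a=np.radians(9.65);print(s["time_s"],"board F",F[0]*np.cos(a)+F[1]*np.sin(a),-F[0]*np.sin(a)+F[1]*np.cos(a),F[2],np.abs(s["qd"]).max().round(4),np.array(s["tool_pos"]).round(4))
W=cloud(p)[p["depth"]>0]
k=(W[:,0]>.45)&(W[:,0]<.54)&(W[:,1]>.2)&(W[:,1]<.285)&(W[:,2]>.018)&(W[:,2]<.06);Q=W[k];print("tape top",np.median(Q[:,2]),cv2.minAreaRect((Q[:,:2]*1000).astype(np.float32)), np.linalg.lstsq(np.c_[Q[:,:2],np.ones(len(Q))],Q[:,2],rcond=None)[0])
k=(W[:,0]>.46)&(W[:,0]<.56)&(W[:,1]>.1)&(W[:,1]<.16)&(W[:,2]>.052)&(W[:,2]<.064);Q=W[k];print("stone top",len(Q),np.median(Q[:,2]))
# stone long-far end in board frame
d=Q[:,:2]-[.5028,.0775];a=np.radians(9.65);bx=d@[np.cos(a),np.sin(a)];by=d@[-np.sin(a),np.cos(a)];print("bx",np.percentile(bx,[1,99]),"by max",np.percentile(by,99))
E
python3 pl.py 510.1 85.2 37 9.65 8
```

```text
15.6167 board F -13.279757495357936 -14.277349557583333 10.031899663578487 0.004 [0.5116 0.0848 0.0368]
15.6667 board F -13.720982953207873 -14.2646127922332 10.047579461008484 0.0057 [0.5116 0.0848 0.0368]
15.7167 board F -13.221077207495036 -14.506786970997997 10.63660746462029 0.0011 [0.5116 0.0848 0.0368]
15.7667 board F -13.503595755828705 -15.837408284200713 10.089745314215183 0.0018 [0.5116 0.0848 0.0368]
15.8167 board F -13.707609414733712 -14.378507582742362 10.339695012494182 0.0007 [0.5116 0.0848 0.0368]
15.8667 board F -13.316950105545764 -14.821125726575561 10.727861276137448 0.0027 [0.5116 0.0848 0.0368]
tape top 0.024671707442265874 ((491.6189880371094, 244.80050659179688), (49.934566497802734, 52.914276123046875), 9.46608829498291) [ 0.01704141 -0.02058295  0.02098517]
stone top 432 0.05865289967396911
bx [-0.01311373  0.04196596] by max 0.08223125162603208
t 15.87 pos [511.6  84.8  36.8] head 9.79 tilt 0.29 F [-10.6 -16.8  10.7] open 49.5 n 1
[{"dx": -0.2, "dy": 0.6, "dz": -1.4, "ax": 0.1, "ay": -0.3, "az": 0.1}]
```

The TCP did not move (within 0.1 mm) as the push rose, so both stops are solid and the forces are steady. I hand it in.

Run:
```python
from h import *
print(arm.close_job());s=arm.sense();print(s["time_s"],s["wrist_force"],s["tool_pos"])
```

```text
the job is handed in; nothing more can be done
None
the job is handed in; nothing more can be done
```

I handed the job in at 15.9 s. The whetstone is still gripped and pressed into the corner of rail and pin, and the small tape roll is off the board. The hand-in call gives no verdict, so this rests on my last checks.

- **Tape roll:** I lifted the 52 mm roll off the pin and laid it left of the board at about (0.49, 0.245). Depth puts its top at 24.7 mm, so it is flat on the worktop. The fingers are well away from it.
- **Whetstone force:** wrist force in board axes was steady at about 13.5 N into the rail and 14.5 N into the pin. About 14 N bears down on the board. Some of the sideways force may be friction; at the stated 0.25, each contact still keeps well over 1.5 N.
- **Whetstone position:** increasing the push did not move the stone. By the tool position it is about 1 mm from the seat in x and y. Its top is at 58.6 mm (58 expected). The tool reads 0.14° off the rail direction and tilted 0.3°.
- **What was less certain:**
    - The direct depth check of the stone's end was spoiled by the pin in the same patch, so the seating rests on the forces, the tool position and the wrist picture.
    - While lowering the stone, the wrist force briefly reached about 41 N, against the 120 N wrist limit.
- **Bystanders:** I saw no contact with any of them. I did not re-measure their positions at the end.

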